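Put lunch leftovers in the vacuum keeper

ROBOT

A 6-joint arm with a two-finger parallel gripper is mounted at the origin on the work surface. World frame = base frame: x ahead of the robot, y to its left, z up, the work surface at z = 0. Lengths are in m, angles in rad, forces in N, time in s.
With the tool pointing down it reaches from about 0.275 to 0.85 m from the base axis. Payload 5.2 kg.
Tool frame: the origin (TCP) lies on the centre line of the jaws, within the pads' length; the fingertips stand 8 mm ahead of it and the grasp point (between the pads) lies 11 mm behind it; z points along the fingers, y is the line along which they close (so a half turn about z gives the same grasp; the last joint's range is limited). The gripper opens to 85 mm and grips with 20 to 120 N. Pads are 22 mm wide; open, the fingers measure 114 mm over their backs; the gripper's body (76 mm by 85 mm) begins 54 mm behind the grasp point. The pads swing forward as they close: fully open they stand 13 mm farther back than shut.
Start: joints at [-1.444, 0.259, 1.535, -0, 1.348, -0.203], TCP at [0.178, -0.52, 0.239] pointing down, gripper open.
Joint ranges: [-3.14, 3.14], [-0.91, 2.08], [0.19, 2.58], [-1.22, 4.36], [0.22, 2.71], [-3.12, 3.12]. Speed limits (rad/s): [2.57, 2.57, 3.14, 3.14, 3.14, 3.14].

INTERFACE

Orientations are given as a unit quaternion [x, y, z, w].
In Python, from bench import bot, viewer gives the robot as it stands. The module is installed in compiled form; this text tells all that it offers.
- The arm moves only by the tool apply_moves, never from a script. Its arguments are lists of equal length, an entry for each row: "xyz": the shift along the tool's x, y, z in m, a list of three; "roll": the turn about the tool's z in rad. A call has exactly 10 rows; each row shifts and turns the commanded pose from where the row before left it, along the tool's axes as they then stand; what a row does not reach is not made up. A row lasts 1/12 s, in which the tool goes at most 41.7 mm and 7.16 degrees, less where a joint would pass 70% of its speed; a pose out of reach is approached as far as the arm can. A call with a gripper value outside its range is refused whole. "fingers" is the opening, from 0 (shut) to 1 (fully open), set as the call begins (left out, the last holds). The fingers move at their own pace and stop on an object; "squeeze" is the grip in N (left out, the last holds). Time passes only in rows, so rows that do not move let the fingers close, or fill a call up. It gives the time, the measured TCP pose, the force, the opening and the grip force at its end, in the units of the state.
- bot.state(): the state, without advancing time (a new reading comes with each control period).
- viewer.camera(name): name is "side" or "top" or "wrist"; returns the picture (384x512x3 uint8, red, green, blue); there is no depth.
- viewer.get_calibration(name): a dict with "mtx" (3x3 intrinsics, pixels), "pose" (4x4, takes a point from camera to world coordinates); the wrist camera has in their place "hand_eye" (4x4, takes a point from camera to tool coordinates, whose origin is the TCP and whose axes are the flange's). Camera axes: x right, y down, z forward; pixel columns grow to the right and rows downward; lengths in m; the calibration is good to about 2 mm. A picture is of the moment at which its call begins: read the wrist's pose just before it. get_calibration takes no time and is no camera call.
- bot.close_job(): hands the job in; it is judged then, once.
Trained networks look in the newest picture that a camera, given by its name, has taken for a name from the list of things; names that differ only in an ending like _2 or _b are one class to them, and where a whole thing is asked for, a point or a joint stands for the part that bears it (a point fixed in the world has none). Each returns a list of dicts, best first, with "p" (0 to 1); they miss things now and then, are a little off and sometimes report something else, mostly with a low value. They report only what shows in the picture. A call takes as long as a camera call.
- viewer.boxes_of(name, camera): "position" ([row, column] in pixels, amid what is visible of it).
- viewer.outline_of(name, camera): "region" (384x512 bool, what is visible of it) and "position" ([row, column] in pixels, amid what is visible of it).
- viewer.tip_of(name, camera): "position" ([row, column] in pixels: a listed point, or the origin of a listed thing).
The state is a dict: "clock": time; "qpos": joint angles; "qvel": joint speeds; "effort": joint torques, N m; "ee_pos": TCP position; "eef_rot": TCP orientation; "ft_force": force on the tool from outside, world axes, zero at the start; "wrist_torque": the same for the moment, N m; "grip_width": finger opening in m; "grip_force": force on a finger pad.
Only numpy, scipy, OpenCV 4.12 (cv2) and the standard library are available. Lean on these libraries where they do the work, as an engineer would, in place of code of your own. Each camera call takes 0.05 s, during which the arm holds its last target. There are 200 camera calls.

TASK

Put every tomato and lime left on the table into the grey tub of the vacuum keeper, in one layer, then put the blue lid on and press it down until it sits level and fully home. Only then press the red pump button fully down and let it spring back. Mark the keeper as filled by hanging the wooden date tag by its eye on the steel peg, and leave the dip bowl, the avocado half and the spoon where they are.

Things in the scene. Friction and masses are not known exactly. Their poses are not given: they have to be found in the camera images.
- keeper: vacuum food keeper, fixed: dark base 238 mm across, grey round open tub (outside 224, inside 214 mm across; inner floor 12 mm, rim 82 mm above the table), white gasket ring on the rim; on its local -y side a dark control block 86 x 80 mm, 55 mm high (centre 150 mm from the tub's axis) with the red button, then a post 88 mm high with a steel peg. Origin on the tub's axis at table height, z up
- mouth (a point): centre of the tub's rim plane, 82 mm above the table
- gasket (a joint): white gasket ring, 227 mm across, that stands 6 mm proud of the tub's rim (top 88 mm above the table) and slides down stiffly, by about 7 N: 0 = up as at the start, 0.006 m = pressed flush with the rim. It stays where it is left; the lid's own weight does not move it.
- lid: loose blue lid, knob up: disc 240 mm across, 6 mm thick; under it a tapered plug 12 mm deep (192 mm across below, 206 mm above) that goes inside the gasket (215 mm); on top a white round knob 32 mm across, from 18 to 52 mm above the origin. Origin: centre of the plug's underside. 0.25 kg. Origin 70 mm above the table when seated, 76 mm while it only rests on the raised gasket
- pump (a joint): red round pump button, 36 mm across, on the control block: 0 = up, 0.006 m = fully down; a spring (about 5 N fully down) returns it.
- pump_top (a point): centre of the red button's top face, about 77 mm above the table when up; press straight down
- peg_tip (a point): outer end of the steel peg, 89 mm above the table; the peg, 10 mm thick, runs back along the keeper's local +y, 43 mm to its post, dipping 4 mm towards the post; the post is no higher than the peg
- tag: wooden date tag, upright in its holder: 9 mm thick along its x, 50 mm wide along y, 85 mm high along z, with a square eye 28 x 28 mm through it along x and a 20 mm high bar above the eye to grip across the thickness. Origin: centre of its underside. 40 g
- eye (a point): centre of the tag's eye, 51 mm above its underside and 34 mm below its top. Hung on the peg it is about 78 mm above the table
- holder: black slotted tag holder, fixed: 37 x 78 mm, 24 mm high, slot 13 x 54 mm and 18 mm deep along its y, in which the tag stands with its underside 6 mm above the table. Origin under its centre
- dip_bowl: bystander: small glass bowl of white dip, 88 mm across, 45 mm high; origin under its centre
- avocado: bystander: avocado half with its stone, about 85 x 68 x 45 mm, cut face up; origin under the wide part
- spoon: bystander: brass-coloured spoon 190 mm long, lying flat along its x; origin near its middle
- tomato1: red tomato, 58 mm across and 47 mm high, flat-bottomed, with a green star on top; grip across its middle. Origin at its middle, 23.5 mm above its underside as it stands. May be absent.
- tomato2: red tomato, 58 mm across and 47 mm high, flat-bottomed, with a green star on top; grip across its middle. Origin at its middle, 23.5 mm above its underside as it stands. May be absent.
- tomato3: red tomato, 58 mm across and 47 mm high, flat-bottomed, with a green star on top; grip across its middle. Origin at its middle, 23.5 mm above its underside as it stands. May be absent.
- lime1: green lime lying on its side, 66 mm long along its own x and 47 mm thick; grip across its thickness at the middle. Origin at its middle, 23.5 mm above its underside as it stands. May be absent.
- lime2: green lime lying on its side, 66 mm long along its own x and 47 mm thick; grip across its thickness at the middle. Origin at its middle, 23.5 mm above its underside as it stands. May be absent.

How it is judged:
On the way, in this order (a step that is already met when the one before it is completed fails the run):
1. every tomato and lime that is present lies in the tub, in one layer on its floor (its middle less than 50 mm above the table) (horizontal distance between each of tomato1, tomato2, tomato3, lime1, lime2 and keeper below 0.095 m and z of each of tomato1, tomato2, tomato3, lime1, lime2 in the frame of keeper below 0.05 m), for 0.3 s.
2. the lid is pressed home: level within 0.03 rad, centred within 8 mm, gasket pushed down at least 4.5 of its 6 mm and the lid resting on it (lid origin 66 to 72.5 mm above the table) (z of lid in the frame of keeper between 0.066 and 0.0725 m and horizontal distance between lid and mouth below 0.008 m and angle between lid's own z axis and vertical below 0.03 rad and value of joint gasket above 0.0045 m), for 0.3 s.
3. the pump button is pressed fully down (at least 5 of its 6 mm) (value of joint pump above 0.005 m), for 0.1 s.
4. the pump button is let go and is up again (within 1 mm) (value of joint pump below 0.001 m), for 0.2 s.
At the end, for the whole second after the job is handed in: Produce on the tub's floor (middle under 50 mm up); lid at rest, level within 0.03 rad, centred within 8 mm, fully home (gasket down 4.5 mm or more, lid origin 66 to 72.5 mm up); button, pressed fully after that, up within 1 mm; tag hanging still by its eye on the peg, upright within 0.3 rad (all of step 1 and all of step 2 and x of eye in the frame of keeper between -0.014 and 0.014 m and y of eye in the frame of keeper between -0.243 and -0.198 m and z of eye in the frame of keeper between 0.066 and 0.09 m and angle between tag's own z axis and vertical below 0.3 rad and linear speed of tag below 0.05 m/s and value of joint pump below 0.001 m and linear speed of lid below 0.02 m/s); the robot touches nothing.
It fails at once if the pump button is pressed (more than 3 mm) while the lid is not seated (value of joint pump above 0.003 m and not (z of lid in the frame of keeper between 0.066 and 0.0725 m and horizontal distance between lid and mouth below 0.008 m and angle between lid's own z axis and vertical below 0.03 rad and value of joint gasket above 0.0045 m)).
It fails at once if the dip bowl is moved more than 40 mm (distance of dip_bowl from where it was at the start of the episode above 0.04 m).
It fails at once if the avocado half is moved more than 40 mm (distance of avocado from where it was at the start of the episode above 0.04 m).
It fails at once if the spoon is moved more than 40 mm (distance of spoon from where it was at the start of the episode above 0.04 m).
Of tomato1, tomato2, tomato3, lime1, lime2 only 3 to 5 are there at a start; the rules pass over those that are not, and their reading is None.
At some moment in a run one of tomato1, tomato2, tomato3, lime1, lime2 may be knocked a few centimetres aside while the robot is not near it.
It also fails if it takes over 208 s, if anything falls off the work surface, if the arm or the gripper's body presses on something with over 40 N, if the wrist force passes 120 N, or if a joint passes its speed limit or range.

## Working session

There is one attempt and no reset: what is moved stays moved. The work goes in short steps, Python scripts to look and compute and a tool call to move; the robot and the scene stay as the last step left them, time stands still between calls to the robot, and variables do not carry over. Pictures are saved under pics/ and viewed, at most 18 in all, crops included, and the job is handed in when it is done.

Besides the shell and the picture viewer there is one more tool, called after "Emit:" as a command line: name --pt "numbers of a row" for each row, then --argument value for the rest. apply_moves: Moves the arm, as the interface text tells. Its arguments: {"type":"object","properties":{"xyz":{"type":"array","items":{"type":"array","items":{"type":"number"}}},"roll":{"type":"array","items":{"type":"number"}},"fingers":{"type":"number"},"squeeze":{"type":"number"}},"required":["xyz","roll"]}

```bash
mkdir -p pics
cat > h.py <<'E'
import numpy as np, cv2
from bench import bot, viewer
from scipy.spatial.transform import Rotation as R
def cam(n):
    c=viewer.get_calibration(n); K=np.array(c["mtx"])
    if "pose" in c: return K,np.array(c["pose"])
    s=bot.state(); T=np.eye(4); T[:3,:3]=R.from_quat(s["eef_rot"]).as_matrix(); T[:3,3]=s["ee_pos"]
    return K,T@np.array(c["hand_eye"])
def ray(n,rc,C=None):
    K,T=C or cam(n); d=T[:3,:3]@np.linalg.solve(K,[rc[1],rc[0],1.]); return T[:3,3],d/np.linalg.norm(d)
def atz(n,rc,z,C=None):
    o,d=ray(n,rc,C); return o+d*(z-o[2])/d[2]
def tri(rays):
    A=sum(np.eye(3)-np.outer(d,d) for o,d in rays); b=sum((np.eye(3)-np.outer(d,d))@o for o,d in rays)
    return np.linalg.solve(A,b)
def save(n,f):
    im=viewer.camera(n); cv2.imwrite("pics/"+f,im[:,:,::-1]); return im
E
python3 - <<'E'
from h import *
np.set_printoptions(precision=3,suppress=True)
print(bot.state())
a=save("top","a_top.png");b=save("side","a_side.png");save("wrist","a_wr.png")
for n in ["top","side","wrist"]:
    K,T=cam(n); print(n,K[0,0],T)
for n in ["keeper","mouth","lid","pump_top","peg_tip","tag","eye","holder","dip_bowl","avocado","spoon","tomato1","lime1"]:
    for c in ["top","side"]:
        print(n,c,[(np.round(d["position"]),round(d["p"],2)) for d in viewer.tip_of(n,c)][:5])
E
```

```text
{'clock': 0.0, 'qpos': array([-1.444,  0.259,  1.536, -0.   ,  1.348, -0.203]), 'qvel': array([-0.   , -0.   , -0.   ,  0.001,  0.   ,  0.   ]), 'effort': array([  0.001, -44.603, -29.057,  -0.   ,   0.011,  -0.   ]), 'ee_pos': array([ 0.178, -0.52 ,  0.238]), 'eef_rot': array([ 0.986,  0.164,  0.   , -0.001]), 'ft_force': array([-0.478,  0.218, -0.539]), 'wrist_torque': array([0.015, 0.02 , 0.04 ]), 'grip_force': 0.0, 'grip_width': 0.0850423300592092}
top 466.08655264750314 [[ 0.012 -0.99   0.138  0.349]
 [-1.    -0.013 -0.006 -0.006]
 [ 0.008 -0.138 -0.99   1.453]
 [ 0.     0.     0.     1.   ]]
side 347.6324989320885 [[ 0.98  -0.124  0.155  0.34 ]
 [-0.199 -0.639  0.743 -0.892]
 [ 0.007 -0.759 -0.651  0.836]
 [ 0.     0.     0.     1.   ]]
wrist 306.62300801089333 [[ 0.325 -0.913 -0.246  0.241]
 [-0.946 -0.314 -0.082 -0.5  ]
 [-0.002  0.26  -0.966  0.374]
 [ 0.     0.     0.     1.   ]]
keeper top [(array([204., 180.]), 0.92)]
keeper side [(array([174., 241.]), 0.76)]
mouth top [(array([201., 179.]), 0.61)]
mouth side [(array([153., 243.]), 0.67)]
lid top [(array([228., 387.]), 0.
[... 601 characters left out ...]
), 0.2)]
dip_bowl side [(array([347., 217.]), 0.56)]
avocado top [(array([148., 126.]), 0.87)]
avocado side [(array([162., 186.]), 0.58), (array([143., 274.]), 0.51)]
spoon top [(array([134., 317.]), 0.9), (array([149., 122.]), 0.67), (array([203., 182.]), 0.53), (array([220., 106.]), 0.26)]
spoon side [(array([245., 339.]), 0.57)]
tomato1 top [(array([188., 375.]), 0.79), (array([170., 295.]), 0.78), (array([163., 335.]), 0.7), (array([162., 249.]), 0.66)]
tomato1 side [(array([296., 298.]), 0.91), (array([225., 297.]), 0.79), (array([260., 313.]), 0.7)]
lime1 top [(array([224., 107.]), 0.54), (array([270., 146.]), 0.53)]
lime1 side [(array([161., 187.]), 0.56), (array([145., 222.]), 0.38)]
```

View pics/a_top.png

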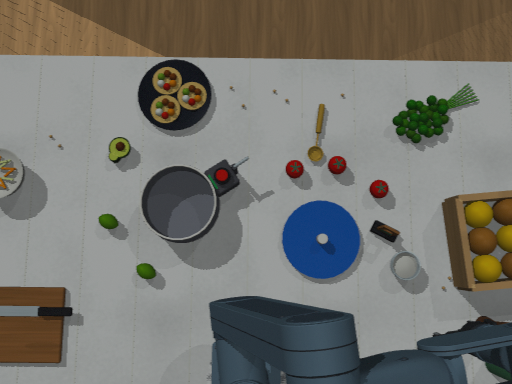

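View pics/a_side.png

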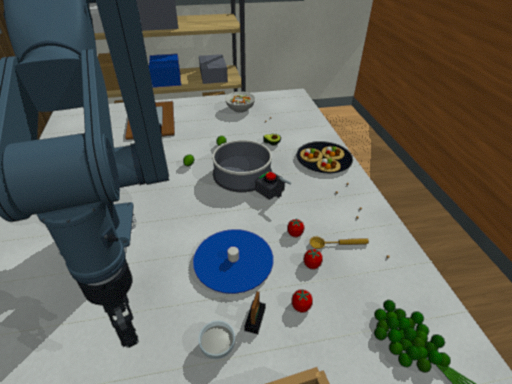

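Run:
```python
from h import *
np.set_printoptions(precision=3,suppress=True)
P=lambda a,b: tri([ray("top",a),ray("side",b)])
for n,a,b in [("keeper",(204,180),(174,241)),("mouth",(201,179),(153,243)),("lid",(240,323),(263,232)),("pump",(176,222),(174,268)),("peg",(159,248),(183,290)),("eye",(230,380),(305,253)),("holder",(229,387),(321,256)),("t1",(188,375),(296,298)),("t2",(170,295),(225,297)),("t3",(163,335),(260,313))]:
    print(n,P(a,b))
for r in [(224,107),(270,146)]: print("lime",atz("top",r,.0235))
```

```text
keeper [ 0.513  0.214 -0.008]
mouth [0.516 0.201 0.1  ]
lid [ 0.408 -0.234  0.006]
pump [0.59  0.078 0.082]
peg [0.645 0.001 0.092]
eye [ 0.439 -0.403  0.036]
holder [ 0.442 -0.433  0.008]
t1 [ 0.567 -0.393  0.025]
t2 [ 0.628 -0.145  0.035]
t3 [ 0.649 -0.273  0.01 ]
lime [0.448 0.43  0.024]
lime [0.311 0.305 0.024]
```

The top view shows tomatoes at (170,295), (163,335) and (188,375), given as row,col, with limes at (221,107) and (270,146). The lid is at (240,322), the tag holder at (230,384), the keeper at (203,180), and the peg points up-right at (160,247). All five pieces are present. I'll go to the near lime first.

Emit:
apply_moves --pt "0.0394 -0.0155 0" --pt "0.0394 -0.0155 0" --pt "0.0394 -0.0155 0" --pt "0.0394 -0.0155 0" --pt "0.0394 -0.0155 0" --pt "0.0394 -0.0155 0" --pt "0.0394 -0.0155 0" --pt "0.0394 -0.0155 0" --pt "0.0394 -0.0155 0" --pt "0.0394 -0.0155 0" --roll '[0, 0, 0, 0, 0, 0, 0, 0, 0, 0]' --fingers 1 --squeeze 25

```text
clock: 2.28
ee_pos: [0.497, -0.2488, 0.2396]
eef_rot: [0.986, 0.164, 0.0, 0.0]
ft_force: [1.1, -1.1, 0.4]
grip_width: 0.0851
grip_force: 0.0
```

Emit:
apply_moves --pt "0 -0.0385 0" --pt "0 -0.0385 0" --pt "0 -0.0385 0" --pt "0 -0.0385 0" --pt "0 -0.0385 0" --pt "0 -0.0385 0" --pt "0 -0.0385 0" --pt "0 -0.0385 0" --pt "0 -0.0385 0" --pt "0 -0.0385 0" --roll '[0, 0, 0, 0, 0, 0, 0, 0, 0, 0]'

```text
clock: 3.12
ee_pos: [0.37, 0.1153, 0.2396]
eef_rot: [0.986, 0.164, 0.0, 0.0]
ft_force: [1.8, 0.3, 0.2]
grip_width: 0.0859
grip_force: 0.0
```

Emit:
apply_moves --pt "0 -0.04 0" --pt "0 -0.04 0" --pt "0 -0.04 0" --pt "0 -0.04 0" --pt "0 -0.038 0" --pt "0 0 0" --pt "0 0 0" --pt "0 0 0" --pt "0 0 0" --pt "0 0 0" --roll '[0, 0, 0, 0, 0, 0, 0, 0, 0, 0]'

```text
clock: 3.95
ee_pos: [0.3075, 0.2999, 0.2393]
eef_rot: [0.987, 0.163, 0.0, 0.0]
ft_force: [-0.9, 0.2, 0.2]
grip_width: 0.0852
grip_force: 0.0
```

```bash
cat >> h.py <<'E'
np.set_printoptions(precision=4,suppress=True)
def pose():
    s=bot.state(); m=R.from_quat(s["eef_rot"]).as_matrix(); return np.array(s["ee_pos"]),np.arctan2(m[1,0],m[0,0])
def blob(name,z,cam_="wrist",near=None,shot=True):
    C=cam(cam_)
    if shot: viewer.camera(cam_)
    out=[]
    for d in viewer.outline_of(name,cam_):
        v,u=np.nonzero(d["region"])
        if len(u)<30: continue
        pts=np.array([atz(cam_,(a,b),z,C)[:2] for a,b in zip(v[::3],u[::3])]); c=pts.mean(0)
        w,V=np.linalg.eigh(np.cov((pts-c).T)); out.append((c,np.arctan2(V[1,1],V[0,1]),4*np.sqrt(w)[::-1],d["p"],(v.mean(),u.mean()),(v.min(),v.max(),u.min(),u.max())))
    return out
def go(x,y,z,yaw,n=10,rn=None):
    """per-row tool numbers; shift then roll, n rows"""
    p,y0=pose(); dy=(yaw-y0+np.pi)%(2*np.pi)-np.pi; 
    d=np.array([x,y])-p[:2]; m=R.from_euler('z',y0).as_matrix()[:2,:2]; t=m.T@d
    print("tool dx,dy,dz",np.round([t[0],-t[1],p[2]-z],4),"roll",round(-dy,3))
E
python3 - <<'E'
from h import *
print(pose())
for c in ["wrist","top"]:
  for o in blob("lime2",.0235,c): print(c,*o)
for c in ["wrist"]:
  print([(d["position"],d["p"]) for d in viewer.tip_of("lime2",c)])
r=[ray("wrist",viewer.tip_of("lime2","wrist")[0]["position"]),ray("top",(270,146))]
print(tri(r))
cv2.imwrite("pics/w1.png",viewer.camera("wrist")[:,:,::-1])
E
```

```text
(array([0.3075, 0.2999, 0.2393]), np.float64(0.3272780928925964))
wrist [0.3122 0.3057] 1.1315214587409805 [0.0636 0.0459] 0.68 (np.float64(162.34218289085547), np.float64(249.72153392330384)) (np.int64(139), np.int64(185), np.int64(227), np.int64(273))
wrist [0.4453 0.4146] 1.8398144370594975 [0.045  0.0145] 0.55 (np.float64(5.904669260700389), np.float64(189.80155642023345)) (np.int64(0), np.int64(15), np.int64(166), np.int64(209))
top [0.4583 0.4283] 1.247127440324104 [0.0692 0.0467] 0.72 (np.float64(220.80898876404495), np.float64(108.2247191011236)) (np.int64(213), np.int64(228), np.int64(98), np.int64(119))
top [ 0.6443 -0.2785] 2.1879621466273913 [0.0585 0.0545] 0.54 (np.float64(164.26104417670683), np.float64(337.41767068273094)) (np.int64(156), np.int64(172), np.int64(329), np.int64(346))
[([160.9, 254.2], 0.62)]
[0.3133 0.3034 0.0266]
```

View pics/w1.png

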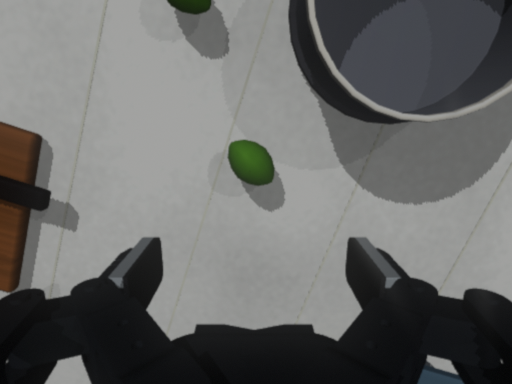

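Wrist view: the lime sits at (162,250), tilted from upper left to lower right, with world yaw about 1.13. The keeper rim is at upper right.

Emit:
apply_moves --pt "0.006 -0.0037 0.015" --pt "0 0 0.0155" --pt "0 0 0.0155" --pt "0 0 0.0155" --pt "0 0 0.0155" --pt "0 0 0.0155" --pt "0 0 0.0155" --pt "0 0 0.0155" --pt "0 0 0.0155" --pt "0 0 0" --roll '[0, -0.1, -0.1, -0.1, -0.1, -0.1, -0.1, -0.1, -0.1, 0]'

```text
clock: 5.13
ee_pos: [0.3096, 0.3055, 0.0979]
eef_rot: [0.844, 0.537, -0.003, -0.0]
ft_force: [-0.9, -0.0, 0.1]
grip_width: 0.0853
grip_force: 0.0
```

Emit:
apply_moves --pt "0 0 0.014" --pt "0 0 0.014" --pt "0 0 0.014" --pt "0 0 0.014" --pt "0 0 0.014" --pt "0 0 0.012" --pt "0 0 0.005" --pt "0 0 0" --pt "0 0 0" --pt "0 0 0" --roll '[0, 0, 0, 0, 0, 0, 0, 0, 0, 0]'

```text
clock: 5.97
ee_pos: [0.3119, 0.3069, 0.0142]
eef_rot: [0.845, 0.535, 0.001, 0.0]
ft_force: [-0.3, -0.4, 0.9]
grip_width: 0.085
grip_force: 0.0
```

Emit:
apply_moves --pt "0 0 0" --pt "0 0 0" --pt "0 0 0" --pt "0 0 0" --pt "0 0 0" --pt "0 0 0" --pt "0 0 0" --pt "0 0 0" --pt "0 0 0" --pt "0 0 0" --roll '[0, 0, 0, 0, 0, 0, 0, 0, 0, 0]' --fingers 0

```text
clock: 6.8
ee_pos: [0.3116, 0.3067, 0.0139]
eef_rot: [0.845, 0.535, 0.0, 0.0]
ft_force: [-1.1, -0.3, 5.2]
grip_width: 0.0456
grip_force: 24.8
```

Run:
```python
from h import *
print(pose())
viewer.camera("top")
# keeper rim from top view: whole-keeper outline not tidy; fit ellipse to gasket ring (bright pixels)
d=viewer.outline_of("gasket","top")
for k in d[:2]:
    v,u=np.nonzero(k["region"]); pts=np.array([atz("top",(a,b),.088)[:2] for a,b in zip(v,u)])
    A=np.c_[2*pts,np.ones(len(pts))]; s=np.linalg.lstsq(A,(pts**2).sum(1),rcond=None)[0]
    print("gasket",k["p"],len(u),s[:2],np.sqrt(s[2]+s[0]**2+s[1]**2),pts.min(0),pts.max(0))
for n,z in [("peg_tip",.089),("pump_top",.077),("mouth",.082)]:
    for k in viewer.tip_of(n,"top")[:1]: print(n,k["p"],atz("top",k["position"],z))
```

```text
(array([0.3116, 0.3067, 0.0139]), np.float64(1.1297299657043096))
gasket 0.93 150 [0.513 0.206] 0.10977187276638253 [0.4029 0.0965] [0.6223 0.3102]
peg_tip 0.94 [ 0.6406 -0.0029  0.089 ]
pump_top 0.67 [0.5975 0.0756 0.077 ]
mouth 0.75 [0.5089 0.2083 0.082 ]
```

Emit:
apply_moves --pt "0 0 -0.01" --pt "0 0 -0.018" --pt "0 0 -0.018" --pt "0 0 -0.018" --pt "0 0 -0.018" --pt "0 0 -0.018" --pt "0 0 -0.018" --pt "0 0 -0.018" --pt "0 0 -0.018" --pt "0 0 -0.016" --roll '[0, 0, 0, 0, 0, 0, 0, 0, 0, 0]'

```text
clock: 7.88
ee_pos: [0.3111, 0.3065, 0.1845]
eef_rot: [0.845, 0.535, 0.0, 0.0]
ft_force: [-0.2, -0.3, -1.4]
grip_width: 0.0457
grip_force: 25.9
```

Emit:
apply_moves --pt "0 0.015 0" --pt "0 0.025 0" --pt "-0.001 0.028 0" --pt "-0.001 0.028 0" --pt "-0.001 0.028 0" --pt "-0.001 0.028 0" --pt "-0.001 0.028 0" --pt "0 0.025 0" --pt "0 0.02 0" --pt "0 0 0" --roll '[0, 0, 0, 0, 0, 0, 0, 0, 0, 0]'

```text
clock: 8.72
ee_pos: [0.516, 0.204, 0.183]
eef_rot: [0.845, 0.534, 0.001, 0.001]
ft_force: [0.3, 0.0, 0.2]
grip_width: 0.0458
grip_force: 26.0
```

Emit:
apply_moves --pt "0 0 0.02" --pt "0 0 0.02" --pt "0 0 0.02" --pt "0 0 0.02" --pt "0 0 0.02" --pt "0 0 0.02" --pt "0 0 0.016" --pt "0 0 0.01" --pt "0 0 0.008" --pt "0 0 0" --roll '[0, 0, 0, 0, 0, 0, 0, 0, 0, 0]'

```text
clock: 9.55
ee_pos: [0.5113, 0.206, 0.028]
eef_rot: [0.845, 0.535, -0.001, -0.001]
ft_force: [0.6, 0.0, -1.0]
grip_width: 0.0457
grip_force: 26.0
```

Emit:
apply_moves --pt "0 0 0" --pt "0 0 0" --pt "0 0 0" --pt "0 0 0" --pt "0 0 0" --pt "0 0 0" --pt "0 0 0" --pt "0 0 0" --pt "0 0 0" --pt "0 0 0" --roll '[0, 0, 0, 0, 0, 0, 0, 0, 0, 0]' --fingers 0.8

```text
clock: 10.38
ee_pos: [0.5126, 0.206, 0.0293]
eef_rot: [0.845, 0.535, -0.0, -0.0]
ft_force: [-0.3, 0.3, 0.6]
grip_width: 0.0682
grip_force: 0.0
```

Emit:
apply_moves --pt "0 0 -0.02" --pt "0 0 -0.024" --pt "0 0 -0.024" --pt "0 0 -0.024" --pt "0 0 -0.024" --pt "0 0 -0.024" --pt "0 0 -0.024" --pt "0 0 -0.024" --pt "0 0 -0.022" --pt "0 0 0" --roll '[0, 0, 0, 0, 0, 0, 0, 0, 0, 0]' --fingers 1

```text
clock: 11.22
ee_pos: [0.5149, 0.2065, 0.2444]
eef_rot: [0.845, 0.535, 0.004, 0.002]
ft_force: [0.8, 0.3, -0.6]
grip_width: 0.0857
grip_force: 0.0
```

Run:
```python
from h import *
print(pose())
for c in ["wrist","top"]:
  for o in blob("lime1",.0235,c): print(c,*o)
go(.458,.428,.24,1.25)
```

```text
(array([0.5149, 0.2065, 0.2444]), np.float64(1.1299025305802333))
wrist [0.5111 0.202 ] 1.1054387394339036 [0.0646 0.046 ] 0.89 (np.float64(171.8992673992674), np.float64(250.07448107448107)) (np.int64(145), np.int64(199), np.int64(230), np.int64(270))
wrist [0.4556 0.4137] 2.649315081119377 [0.0491 0.0328] 0.78 (np.float64(13.365653245686113), np.float64(114.55546425636811)) (np.int64(0), np.int64(33), np.int64(88), np.int64(136))
wrist [0.6175 0.056 ] 2.07740636290952 [0.0439 0.0197] 0.74 (np.float64(239.71544715447155), np.float64(376.50948509485096)) (np.int64(230), np.int64(252), np.int64(359), np.int64(389))
wrist [0.5227 0.1924] 2.206325544940724 [0.3308 0.27  ] 0.28 (np.float64(172.0911153207512), np.float64(261.93912392712645)) (np.int64(54), np.int64(295), np.int64(137), np.int64(448))
top [0.5129 0.1992] -2.68015287082655 [0.0523 0.0391] 0.53 (np.float64(204.12121212121212), np.float64(182.98181818181817)) (np.int64(197), np.int64(211), np.int64(177), np.int64(190))
tool dx,dy,dz [ 0.1779 -0.1435 -0.0019] roll -0.12
```

Emit:
apply_moves --pt "0.02 -0.015 0" --pt "0.022 -0.018 0" --pt "0.022 -0.018 0" --pt "0.022 -0.018 0" --pt "0.022 -0.018 0" --pt "0.022 -0.018 0" --pt "0.022 -0.018 0" --pt "0.02 -0.015 0" --pt "0.005 -0.005 0" --pt "0 0 0" --roll '[0, 0, 0, 0, 0, 0, 0, 0, -0.06, -0.06]'

```text
clock: 12.25
ee_pos: [0.457, 0.429, 0.2369]
eef_rot: [0.809, 0.587, -0.002, -0.0]
ft_force: [1.0, 0.1, -0.2]
grip_width: 0.0855
grip_force: 0.0
```

Run:
```python
from h import *
print(pose())
for o in blob("lime1",.0235,"wrist"): print(*o)
o=min(blob("lime1",.0235,shot=False),key=lambda o:abs(o[0][0]-.458)+abs(o[0][1]-.428))
print(tri([ray("wrist",o[4]),ray("top",(220.8,108.2))]))
go(*o[0],.014,o[1])
```

```text
(array([0.457 , 0.429 , 0.2369]), np.float64(1.255403514435093))
[0.4606 0.4266] 1.2018025388732585 [0.0614 0.0436] 0.89 (np.float64(167.7759175788796), np.float64(257.0386349001932)) (np.int64(141), np.int64(194), np.int64(238), np.int64(277))
[0.5091 0.2032] 0.92788884323012 [0.0618 0.0332] 0.85 (np.float64(315.2653594771242), np.float64(344.05882352941177)) (np.int64(298), np.int64(337), np.int64(331), np.int64(361))
[0.46   0.4256 0.0272]
tool dx,dy,dz [-0.001   0.0039  0.2235] roll 0.051
```

Emit:
apply_moves --pt "-0.001 0.004 0.02" --pt "0 0 0.03" --pt "0 0 0.03" --pt "0 0 0.03" --pt "0 0 0.03" --pt "0 0 0.03" --pt "0 0 0.03" --pt "0 0 0.015" --pt "0 0 0.0095" --pt "0 0 0" --roll '[0, 0.05, 0, 0, 0, 0, 0, 0, 0, 0]'

```text
clock: 13.23
ee_pos: [0.4609, 0.4233, 0.012]
eef_rot: [0.826, 0.564, -0.003, -0.0]
ft_force: [0.1, -0.3, -0.3]
grip_width: 0.0853
grip_force: 0.0
```

Emit:
apply_moves --pt "0 0 0" --pt "0 0 0" --pt "0 0 0" --pt "0 0 0" --pt "0 0 0" --pt "0 0 0" --pt "0 0 0" --pt "0 0 0" --pt "0 0 0" --pt "0 0 0" --roll '[0, 0, 0, 0, 0, 0, 0, 0, 0, 0]' --fingers 0

```text
clock: 14.07
ee_pos: [0.4633, 0.4255, 0.0168]
eef_rot: [0.825, 0.565, 0.002, 0.0]
ft_force: [-0.8, -0.2, 6.2]
grip_width: 0.0459
grip_force: 25.4
```

Emit:
apply_moves --pt "0 0 -0.01" --pt "0 0 -0.018" --pt "0 0 -0.018" --pt "0 0 -0.018" --pt "0 0 -0.018" --pt "0 0 -0.018" --pt "0 0 -0.018" --pt "0 0 -0.018" --pt "0 0 -0.018" --pt "0 0 -0.016" --roll '[0, -0.1, -0.11, -0.11, -0.11, -0.11, -0.11, -0.11, -0.11, -0.11]'

```text
clock: 14.9
ee_pos: [0.4623, 0.4249, 0.187]
eef_rot: [0.46, 0.888, 0.001, 0.0]
ft_force: [0.5, -0.3, -0.3]
grip_width: 0.0459
grip_force: 25.9
```

Emit:
apply_moves --pt "0 0 0" --pt "0 0 0" --pt "0 0 0" --pt "0 0 0" --pt "0 0 0" --pt "0 0 0" --pt "0 0 0" --pt "0 0 0" --pt "0 0 0" --pt "0 0 0" --roll '[-0.11, -0.11, -0.11, -0.11, -0.08, 0, 0, 0, 0, 0]'

```text
clock: 15.73
ee_pos: [0.4623, 0.4249, 0.1849]
eef_rot: [0.22, 0.976, 0.0, -0.0]
ft_force: [0.8, -0.1, -0.6]
grip_width: 0.0457
grip_force: 25.9
```

Run:
```python
from h import *
print(pose())
go(.453,.234,.029,2.705)
```

```text
(array([0.4623, 0.4249, 0.1849]), np.float64(2.698709320027652))
tool dx,dy,dz [-0.0734 -0.1764  0.1559] roll -0.006
```

Emit:
apply_moves --pt "-0.006 -0.014 0" --pt "-0.009 -0.022 0" --pt "-0.009 -0.022 0" --pt "-0.009 -0.022 0" --pt "-0.009 -0.022 0" --pt "-0.009 -0.022 0" --pt "-0.009 -0.022 0" --pt "-0.008 -0.018 0" --pt "-0.005 -0.012 0" --pt "0 0 0" --roll '[0, 0, 0, 0, 0, 0, 0, 0, 0, 0]'

```text
clock: 16.57
ee_pos: [0.453, 0.2325, 0.185]
eef_rot: [0.22, 0.975, -0.0, 0.0]
ft_force: [-0.8, 0.5, -0.7]
grip_width: 0.0456
grip_force: 25.9
```

Emit:
apply_moves --pt "0 0 0.02" --pt "0 0 0.02" --pt "0 0 0.02" --pt "0 0 0.02" --pt "0 0 0.02" --pt "0 0 0.02" --pt "0 0 0.016" --pt "0 0 0.01" --pt "0 0 0.007" --pt "0 0 0" --roll '[0, 0, 0, 0, 0, 0, 0, 0, 0, 0]'

```text
clock: 17.4
ee_pos: [0.4525, 0.2348, 0.0307]
eef_rot: [0.219, 0.976, -0.0, -0.001]
ft_force: [-0.3, -0.4, -0.1]
grip_width: 0.0456
grip_force: 25.9
```

Emit:
apply_moves --pt "0 0 0" --pt "0 0 0" --pt "0 0 0" --pt "0 0 0" --pt "0 0 0" --pt "0 0 0" --pt "0 0 0" --pt "0 0 0" --pt "0 0 0" --pt "0 0 0" --roll '[0, 0, 0, 0, 0, 0, 0, 0, 0, 0]' --fingers 0.75

```text
clock: 18.23
ee_pos: [0.453, 0.2346, 0.0318]
eef_rot: [0.219, 0.976, -0.0, -0.0]
ft_force: [-0.0, -0.0, -0.5]
grip_width: 0.064
grip_force: 0.0
```

Emit:
apply_moves --pt "0 0 -0.02" --pt "0 0 -0.024" --pt "0 0 -0.024" --pt "0 0 -0.024" --pt "0 0 -0.024" --pt "0 0 -0.024" --pt "0 0 -0.024" --pt "0 0 -0.024" --pt "0 0 -0.022" --pt "0 0 0" --roll '[0, 0, 0, 0, 0, 0, 0, 0, 0, 0]'

```text
clock: 19.07
ee_pos: [0.4553, 0.2352, 0.2466]
eef_rot: [0.219, 0.976, 0.002, 0.004]
ft_force: [1.0, -0.7, 0.0]
grip_width: 0.0638
grip_force: 0.0
```

Run:
```python
from h import *
print(pose())
for o in blob("lime1",.0355,"wrist"): print(*o[:4])
for o in blob("tomato1",.0235,"top"): print(*o[:4])
v=viewer.camera("side")
ps=[d["position"] for d in viewer.tip_of("tomato1","side")]; pt=[d["position"] for d in viewer.tip_of("tomato1","top")]
for a in pt:
  for b in ps: 
    r=[ray("top",a),ray("side",b)]; X=tri(r); e=np.linalg.norm(np.cross(X-r[0][0],r[0][1]))
    if e<.012: print("tri",X,e)
go(.635,-.145,.24,2.705)
```

```text
(array([0.4553, 0.2352, 0.2466]), np.float64(2.6998935029589797))
[0.513  0.2046] 1.1258909701227113 [0.0642 0.048 ] 0.92
[0.453 0.234] 2.7160252592731133 [0.0625 0.0452] 0.57
[ 0.5693 -0.4069] 1.6379757425146926 [0.0603 0.0577] 0.66
[ 0.6289 -0.1424] 2.547321106241275 [0.0603 0.0558] 0.59
tri [ 0.5479 -0.3443  0.2401] 0.010570877453256822
tri [ 0.5677 -0.3991  0.032 ] 0.001923692101799011
tri [ 0.6057 -0.2503  0.1385] 0.009170570400037579
tri [ 0.6403 -0.2742  0.0214] 0.0016853886355661623
tri [ 0.6322 -0.1443  0.0223] 0.006289908953331107
tool dx,dy,dz [-0.3273 -0.2648  0.0005] roll -0.005
```

Emit:
apply_moves --pt "-0.015 -0.012 0" --pt "-0.022 -0.018 0" --pt "-0.022 -0.018 0" --pt "-0.022 -0.018 0" --pt "-0.022 -0.018 0" --pt "-0.022 -0.018 0" --pt "-0.022 -0.018 0" --pt "-0.022 -0.018 0" --pt "-0.022 -0.018 0" --pt "-0.022 -0.018 0" --roll '[0, 0, 0, 0, 0, 0, 0, 0, 0, 0]' --fingers 1

```text
clock: 20.25
ee_pos: [0.5712, -0.0151, 0.2408]
eef_rot: [0.219, 0.976, 0.0, -0.001]
ft_force: [1.1, 0.3, -0.2]
grip_width: 0.0855
grip_force: 0.0
```

Emit:
apply_moves --pt "-0.022 -0.018 0" --pt "-0.022 -0.018 0" --pt "-0.022 -0.018 0" --pt "-0.022 -0.018 0" --pt "-0.016 -0.012 0" --pt "-0.008 -0.006 0" --pt "0 0 0" --pt "0 0 0" --pt "0 0 0" --pt "0 0 0" --roll '[0, 0, 0, 0, 0, 0, 0, 0, 0, 0]'

```text
clock: 21.08
ee_pos: [0.6335, -0.1415, 0.2419]
eef_rot: [0.218, 0.976, 0.0, -0.0]
ft_force: [0.1, 0.7, 0.5]
grip_width: 0.0852
grip_force: 0.0
```

Run:
```python
from h import *
print(pose())
for o in blob("tomato2",.0235,"wrist"): print(*o[:5])
for o in blob("spoon",.005,"wrist",shot=False): print("spoon",*o[:5])
save("wrist","w2.png")
```

```text
(array([ 0.6335, -0.1415,  0.2419]), np.float64(2.701223790363854))
[ 0.6448 -0.2764] 1.5156515536599502 [0.0641 0.0578] 0.94 (np.float64(220.33594624860024), np.float64(158.0515117581187))
[ 0.5723 -0.4069] 1.5513464283164033 [0.0783 0.056 ] 0.9 (np.float64(212.57830231502496), np.float64(34.75941897412619))
[ 0.4686 -0.377 ] 2.591472862513238 [0.0383 0.0064] 0.21 (np.float64(122.95488721804512), np.float64(1.9172932330827068))
spoon [ 0.7357 -0.2204] 3.003058804941262 [0.2367 0.0409] 0.89 (np.float64(255.07203201422854), np.float64(232.6447309915518))
```

View pics/w2.png

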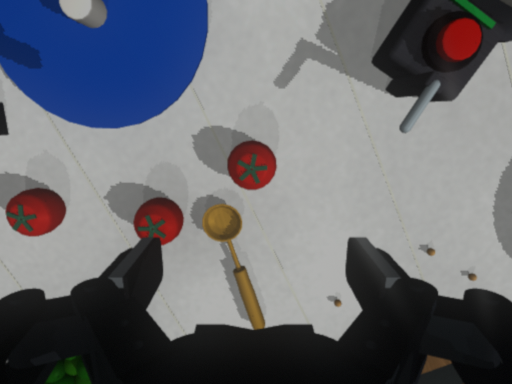

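The tomato is at (165,252). The spoon bowl at (222,222) is clear of the left finger path, so I'll grasp at this yaw.

Run:
```python
from h import *
r=ray("wrist",(165.5,252)); X=atz("wrist",(165.5,252),.0235); print(X, tri([r,ray("top",(170,295))]))
go(*X[:2],.014,2.70)
```

```text
[ 0.6327 -0.144   0.0235] [ 0.6655 -0.1636 -0.1862]
tool dx,dy,dz [ 0.0002 -0.0022  0.2282] roll 0.001
```

Emit:
apply_moves --pt "0 -0.002 0.02" --pt "0 0 0.03" --pt "0 0 0.03" --pt "0 0 0.03" --pt "0 0 0.03" --pt "0 0 0.03" --pt "0 0 0.03" --pt "0 0 0.018" --pt "0 0 0.01" --pt "0 0 0" --roll '[0, 0, 0, 0, 0, 0, 0, 0, 0, 0]'

```text
clock: 22.12
ee_pos: [0.6315, -0.1439, 0.0113]
eef_rot: [0.219, 0.976, 0.0, -0.002]
ft_force: [-0.3, -0.2, -0.3]
grip_width: 0.0855
grip_force: 0.0
```

Emit:
apply_moves --pt "0 0 0" --pt "0 0 0" --pt "0 0 0" --pt "0 0 0" --pt "0 0 0" --pt "0 0 0" --pt "0 0 0" --pt "0 0 0" --pt "0 0 0" --pt "0 0 0" --roll '[0, 0, 0, 0, 0, 0, 0, 0, 0, 0]' --fingers 0

```text
clock: 22.95
ee_pos: [0.6346, -0.1453, 0.0163]
eef_rot: [0.219, 0.976, -0.0, 0.002]
ft_force: [-0.8, 1.4, 6.3]
grip_width: 0.0563
grip_force: 27.0
```

Emit:
apply_moves --pt "0 0 -0.01" --pt "0 0 -0.018" --pt "0 0 -0.018" --pt "0 0 -0.018" --pt "0 0 -0.018" --pt "0 0 -0.018" --pt "0 0 -0.018" --pt "0 0 -0.018" --pt "0 0 -0.018" --pt "0 0 -0.016" --roll '[0, 0, 0, 0, 0, 0, 0, 0, 0, 0]'

```text
clock: 23.78
ee_pos: [0.6332, -0.1449, 0.1862]
eef_rot: [0.219, 0.976, -0.0, 0.001]
ft_force: [0.5, -0.9, -1.4]
grip_width: 0.0563
grip_force: 27.1
```

Emit:
apply_moves --pt "0.012 0.017 0" --pt "0.02 0.029 0" --pt "0.021 0.03 0" --pt "0.021 0.03 0" --pt "0.021 0.03 0" --pt "0.021 0.03 0" --pt "0.021 0.03 0" --pt "0.021 0.03 0" --pt "0.018 0.026 0" --pt "0.009 0.013 0" --roll '[0, 0, 0, 0, 0, 0, 0, 0, 0, 0]'

```text
clock: 24.62
ee_pos: [0.5779, 0.1777, 0.185]
eef_rot: [0.218, 0.976, 0.001, 0.0]
ft_force: [0.2, -0.4, 0.5]
grip_width: 0.0561
grip_force: 27.1
```

Run:
```python
from h import *
print(bot.state()["grip_width"],pose())
go(.579,.175,.029,2.70)
```

```text
0.05605179152414793 (array([0.5779, 0.1777, 0.185 ]), np.float64(2.7024764057852595))
tool dx,dy,dz [-0.0021 -0.002   0.156 ] roll 0.002
```

Emit:
apply_moves --pt "0 0 0.02" --pt "0 0 0.02" --pt "0 0 0.02" --pt "0 0 0.02" --pt "0 0 0.02" --pt "0 0 0.02" --pt "0 0 0.016" --pt "0 0 0.01" --pt "0 0 0.007" --pt "0 0 0" --roll '[0, 0, 0, 0, 0, 0, 0, 0, 0, 0]'

```text
clock: 25.45
ee_pos: [0.5786, 0.1737, 0.03]
eef_rot: [0.219, 0.976, -0.0, -0.001]
ft_force: [-0.5, 0.2, -1.5]
grip_width: 0.056
grip_force: 27.1
```

Emit:
apply_moves --pt "0 0 0" --pt "0 0 0" --pt "0 0 0" --pt "0 0 0" --pt "0 0 0" --pt "0 0 0" --pt "0 0 0" --pt "0 0 0" --pt "0 0 0" --pt "0 0 0" --roll '[0, 0, 0, 0, 0, 0, 0, 0, 0, 0]' --fingers 0.9

```text
clock: 26.28
ee_pos: [0.5781, 0.1756, 0.0326]
eef_rot: [0.219, 0.976, 0.001, -0.001]
ft_force: [-6.6, 6.3, 4.8]
grip_width: 0.077
grip_force: 0.0
```

Emit:
apply_moves --pt "0 0 -0.02" --pt "0 0 -0.024" --pt "0 0 -0.024" --pt "0 0 -0.024" --pt "0 0 -0.024" --pt "0 0 -0.024" --pt "0 0 -0.024" --pt "0 0 -0.024" --pt "0 0 -0.022" --pt "0 0 0" --roll '[0, 0, 0, 0, 0, 0.12, 0.12, 0.12, 0.12, 0.12]'

```text
clock: 27.12
ee_pos: [0.582, 0.1742, 0.2486]
eef_rot: [0.5, 0.866, 0.004, 0.005]
ft_force: [0.4, 0.4, 0.1]
grip_width: 0.0765
grip_force: 0.0
```

Emit:
apply_moves --pt "0 0 0" --pt "0 0 0" --pt "0 0 0" --pt "0 0 0" --pt "0 0 0" --pt "0 0 0" --pt "0 0 0" --pt "0 0 0" --pt "0 0 0" --pt "0 0 0" --roll '[0.12, 0.12, 0.12, 0.12, 0.12, 0.12, 0.12, 0.12, 0, 0]' --fingers 1

```text
clock: 27.95
ee_pos: [0.5795, 0.1738, 0.2423]
eef_rot: [0.841, 0.541, 0.001, 0.001]
ft_force: [0.5, -0.5, 0.3]
grip_width: 0.0854
grip_force: 0.0
```

Run:
```python
from h import *
for o in blob("tomato1",.0235,"top"): print(*o[:4])
print(pose())
go(.645,-.275,.24,1.134)
```

```text
[ 0.6432 -0.2773] 1.3389689987442899 [0.0603 0.0592] 0.78
[ 0.5691 -0.4073] 2.331628658561653 [0.0618 0.0556] 0.74
[0.575  0.1615] 3.1199768191175514 [0.0534 0.0218] 0.56
(array([0.5793, 0.1738, 0.2418]), np.float64(1.1431032166016335))
tool dx,dy,dz [-0.3812  0.2459  0.0018] roll 0.009
```

Emit:
apply_moves --pt "-0.016 0.01 0" --pt "-0.025 0.016 0" --pt "-0.028 0.018 0" --pt "-0.028 0.018 0" --pt "-0.028 0.018 0" --pt "-0.028 0.018 0" --pt "-0.028 0.018 0" --pt "-0.028 0.018 0" --pt "-0.028 0.018 0" --pt "-0.028 0.018 0" --roll '[0, 0, 0, 0, 0, 0, 0, 0, 0, 0]'

```text
clock: 28.88
ee_pos: [0.623, -0.1396, 0.2412]
eef_rot: [0.841, 0.541, 0.0, 0.0]
ft_force: [0.8, 0.1, -0.3]
grip_width: 0.085
grip_force: 0.0
```

Emit:
apply_moves --pt "-0.028 0.018 0" --pt "-0.028 0.018 0" --pt "-0.028 0.018 0" --pt "-0.02 0.014 0" --pt "-0.012 0.008 0" --pt "0 0 0" --pt "0 0 0" --pt "0 0 0" --pt "0 0 0" --pt "0 0 0" --roll '[0, 0, 0, 0, 0, 0, 0, 0, 0, 0]'

```text
clock: 29.72
ee_pos: [0.6437, -0.2734, 0.2413]
eef_rot: [0.841, 0.54, 0.0, 0.0]
ft_force: [-0.0, -1.4, 0.1]
grip_width: 0.0858
grip_force: 0.0
```

Run:
```python
from h import *
print(pose())
for o in blob("tomato3",.0235,"wrist"): print(*o[:5])
for o in blob("spoon",.005,"wrist",shot=False): print("spoon",*o[:5])
go(.644,-.2765,.014,1.134)
save("wrist","w3.png")
```

```text
(array([ 0.6437, -0.2734,  0.2413]), np.float64(1.1419458814902732))
[ 0.4313 -0.2178] -2.5245736532569754 [0.2383 0.1966] 0.7 (np.float64(195.9138025095472), np.float64(72.17503881824668))
[ 0.6464 -0.2775] 1.3719596407438002 [0.0575 0.0563] 0.64 (np.float64(168.89611809732094), np.float64(256.0716238381629))
[ 0.5719 -0.407 ] 1.0924681344551688 [0.0702 0.0575] 0.59 (np.float64(282.0232142857143), np.float64(244.95654761904763))
spoon [ 0.7427 -0.2193] 2.9943188648809516 [0.2467 0.0389] 0.74 (np.float64(85.59501557632399), np.float64(311.91815349759275))
tool dx,dy,dz [-0.002   0.0013  0.2272] roll 0.007
```

View pics/w3.png

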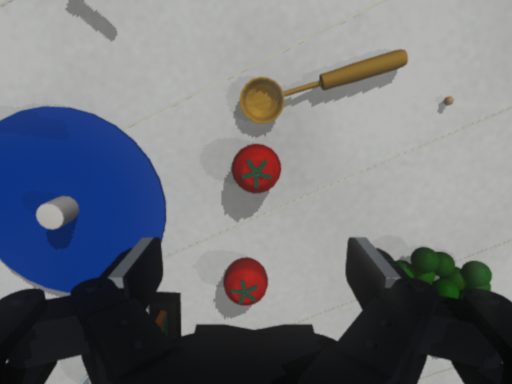

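The tomato is at (169,256) with no obstacles under the fingers.

Emit:
apply_moves --pt "-0.0025 0.003 0.02" --pt "0 0 0.03" --pt "0 0 0.03" --pt "0 0 0.03" --pt "0 0 0.03" --pt "0 0 0.03" --pt "0 0 0.03" --pt "0 0 0.018" --pt "0 0 0.009" --pt "0 0 0" --roll '[0, 0, 0, 0, 0, 0, 0, 0, 0, 0]'

```text
clock: 30.75
ee_pos: [0.6438, -0.2776, 0.0111]
eef_rot: [0.842, 0.54, -0.001, -0.002]
ft_force: [-0.7, 0.5, 0.4]
grip_width: 0.0859
grip_force: 0.0
```

Emit:
apply_moves --pt "0 0 0" --pt "0 0 0" --pt "0 0 0" --pt "0 0 0" --pt "0 0 0" --pt "0 0 0" --pt "0 0 0" --pt "0 0 0" --pt "0 0 0" --pt "0 0 0" --roll '[0, 0, 0, 0, 0, 0, 0, 0, 0, 0]' --fingers 0

```text
clock: 31.58
ee_pos: [0.6465, -0.2794, 0.0165]
eef_rot: [0.842, 0.54, 0.001, 0.002]
ft_force: [0.1, 1.1, 6.8]
grip_width: 0.0565
grip_force: 27.2
```

Emit:
apply_moves --pt "0 0 -0.01" --pt "0 0 -0.018" --pt "0 0 -0.018" --pt "0 0 -0.018" --pt "0 0 -0.018" --pt "0 0 -0.018" --pt "0 0 -0.018" --pt "0 0 -0.018" --pt "0 0 -0.018" --pt "0 0 -0.016" --roll '[0, 0, 0, 0, 0, 0, 0, 0, 0, 0]'

```text
clock: 32.42
ee_pos: [0.6452, -0.2786, 0.1861]
eef_rot: [0.842, 0.54, 0.0, 0.001]
ft_force: [0.2, 0.2, -1.3]
grip_width: 0.0565
grip_force: 27.0
```

Emit:
apply_moves --pt "0.014 -0.01 0" --pt "0.025 -0.0175 0" --pt "0.028 -0.0195 0" --pt "0.028 -0.0195 0" --pt "0.028 -0.0195 0" --pt "0.028 -0.0195 0" --pt "0.028 -0.0195 0" --pt "0.028 -0.0195 0" --pt "0.028 -0.0195 0" --pt "0.028 -0.0195 0" --roll '[0, 0, 0, 0, 0, 0, 0, 0, 0, 0]'

```text
clock: 33.25
ee_pos: [0.5877, 0.0385, 0.1848]
eef_rot: [0.842, 0.539, 0.0, 0.0]
ft_force: [0.4, -1.0, -0.8]
grip_width: 0.0562
grip_force: 27.0
```

Emit:
apply_moves --pt "0.028 -0.0195 0" --pt "0.028 -0.0195 0" --pt "0.028 -0.0195 0" --pt "0.028 -0.0195 0" --pt "0.028 -0.0195 0" --pt "0.028 -0.0195 0" --pt "0.02 -0.014 0" --pt "0.006 -0.005 0" --pt "0 0 0" --pt "0 0 0" --roll '[0, 0, 0, 0, 0, 0, 0, 0, 0, 0]'

```text
clock: 34.08
ee_pos: [0.5458, 0.2697, 0.1842]
eef_rot: [0.842, 0.54, -0.0, 0.0]
ft_force: [0.2, 1.2, -0.9]
grip_width: 0.0563
grip_force: 27.0
```

Run:
```python
from h import *
print(bot.state()["grip_width"],pose())
go(.544,.272,.031,1.134)
```

```text
0.05632171592387585 (array([0.5458, 0.2697, 0.1842]), np.float64(1.1408360210800612))
tool dx,dy,dz [ 0.0014 -0.0026  0.1532] roll 0.007
```

Emit:
apply_moves --pt "0.001 -0.002 0.02" --pt "0 0 0.02" --pt "0 0 0.02" --pt "0 0 0.02" --pt "0 0 0.02" --pt "0 0 0.02" --pt "0 0 0.016" --pt "0 0 0.01" --pt "0 0 0.006" --pt "0 0 0" --roll '[0, 0, 0, 0, 0, 0, 0, 0, 0, 0]'

```text
clock: 34.92
ee_pos: [0.5442, 0.2704, 0.0308]
eef_rot: [0.842, 0.539, -0.001, -0.0]
ft_force: [-0.3, -0.7, -1.1]
grip_width: 0.0562
grip_force: 27.0
```

Emit:
apply_moves --pt "0 0 0" --pt "0 0 0" --pt "0 0 0" --pt "0 0 0" --pt "0 0 0" --pt "0 0 0" --pt "0 0 0" --pt "0 0 0" --pt "0 0 0" --pt "0 0 0" --roll '[0, 0, 0, 0, 0, 0, 0, 0, 0, 0]' --fingers 0.8

```text
clock: 35.75
ee_pos: [0.5444, 0.2718, 0.0318]
eef_rot: [0.842, 0.54, -0.0, -0.0]
ft_force: [0.2, -0.0, 0.4]
grip_width: 0.0684
grip_force: 0.0
```

Emit:
apply_moves --pt "0 0 -0.02" --pt "0 0 -0.024" --pt "0 0 -0.024" --pt "0 0 -0.024" --pt "0 0 -0.024" --pt "0 0 -0.024" --pt "0 0 -0.024" --pt "0 0 -0.024" --pt "0 0 -0.019" --pt "0 0 0" --roll '[0, 0, 0, 0, 0, 0, 0, 0, 0, 0]'

```text
clock: 36.58
ee_pos: [0.5465, 0.2724, 0.2437]
eef_rot: [0.842, 0.54, 0.004, 0.001]
ft_force: [0.2, 0.7, 0.4]
grip_width: 0.0685
grip_force: 0.0
```

Emit:
apply_moves --pt "-0.02 0.01 0" --pt "-0.03 0.015 0" --pt "-0.034 0.017 0" --pt "-0.034 0.017 0" --pt "-0.034 0.017 0" --pt "-0.034 0.017 0" --pt "-0.034 0.017 0" --pt "-0.034 0.017 0" --pt "-0.034 0.017 0" --pt "-0.034 0.017 0" --roll '[0, 0, 0, 0, 0, 0, 0, 0, 0, 0]' --fingers 1

```text
clock: 37.42
ee_pos: [0.5555, -0.0897, 0.2378]
eef_rot: [0.842, 0.54, -0.0, -0.001]
ft_force: [0.9, -0.8, 0.2]
grip_width: 0.0853
grip_force: 0.0
```

Emit:
apply_moves --pt "-0.034 0.017 0" --pt "-0.034 0.017 0" --pt "-0.034 0.017 0" --pt "-0.034 0.018 0" --pt "-0.034 0.018 0" --pt "-0.034 0.018 0" --pt "-0.034 0.018 0" --pt "-0.03 0.014 0" --pt "-0.016 0.008 0" --pt "0 0 0" --roll '[0, 0, 0, 0, 0, 0, 0, 0, 0, 0]'

```text
clock: 38.25
ee_pos: [0.5679, -0.4112, 0.2362]
eef_rot: [0.843, 0.538, -0.001, -0.0]
ft_force: [-0.0, 0.0, 0.3]
grip_width: 0.0855
grip_force: 0.0
```

Run:
```python
from h import *
print(pose())
for o in blob("tomato1",.0235,"wrist"): print(*o[:5])
go(.572,-.407,.014,1.14)
for n,z in [("holder",.024),("tag",.085)]:
  for o in blob(n,z,"wrist",shot=False): print(n,*o[:5])
print(viewer.tip_of("eye","wrist"))
```

```text
(array([ 0.5679, -0.4112,  0.2362]), np.float64(1.1353627168957934))
[ 0.5715 -0.4065] -2.7700406078337267 [0.0592 0.0573] 0.88 (np.float64(162.2554780876494), np.float64(254.3824701195219))
[ 0.4536 -0.4169] 1.2858108669481398 [0.1021 0.0418] 0.66 (np.float64(210.9496619083396), np.float64(168.7625845229151))
tool dx,dy,dz [0.0013 0.0031 0.223 ] roll -0.002
holder [ 0.4538 -0.4134] 1.2925939106488877 [0.1036 0.0411] 0.86 (np.float64(211.76277955271564), np.float64(168.42731629392972))
tag [ 0.4622 -0.4043] -2.4994987125017336 [0.0465 0.0308] 0.91 (np.float64(221.48367346938775), np.float64(154.75714285714287))
[{'position': [233.0, 151.4], 'p': 0.98}]
```

Emit:
apply_moves --pt "0.004 0.002 0.02" --pt "0 0 0.03" --pt "0 0 0.03" --pt "0 0 0.03" --pt "0 0 0.03" --pt "0 0 0.03" --pt "0 0 0.03" --pt "0 0 0.015" --pt "0 0 0.009" --pt "0 0 0" --roll '[0, 0, 0, 0, 0, 0, 0, 0, 0, 0]'

```text
clock: 39.33
ee_pos: [0.5721, -0.4016, 0.0127]
eef_rot: [0.842, 0.54, -0.0, -0.002]
ft_force: [-0.1, 1.2, 0.9]
grip_width: 0.0854
grip_force: 0.0
```

Emit:
apply_moves --pt "0 0 0" --pt "0 0 0" --pt "0 0 0" --pt "0 0 0" --pt "0 0 0" --pt "0 0 0" --pt "0 0 0" --pt "0 0 0" --pt "0 0 0" --pt "0 0 0" --roll '[0, 0, 0, 0, 0, 0, 0, 0, 0, 0]' --fingers 0

```text
clock: 40.17
ee_pos: [0.5739, -0.4045, 0.0175]
eef_rot: [0.842, 0.54, 0.001, 0.002]
ft_force: [-0.7, 1.5, 7.3]
grip_width: 0.056
grip_force: 27.2
```

Emit:
apply_moves --pt "0 0 -0.01" --pt "0 0 -0.018" --pt "0 0 -0.018" --pt "0 0 -0.018" --pt "0 0 -0.018" --pt "0 0 -0.018" --pt "0 0 -0.018" --pt "0 0 -0.018" --pt "0 0 -0.018" --pt "0 0 -0.016" --roll '[0, 0, 0, 0, 0, 0, 0, 0, 0, 0]'

```text
clock: 41.0
ee_pos: [0.5727, -0.404, 0.1871]
eef_rot: [0.842, 0.539, 0.0, 0.001]
ft_force: [0.2, 0.2, -1.2]
grip_width: 0.056
grip_force: 27.3
```

Emit:
apply_moves --pt "0.014 -0.01 0" --pt "0.025 -0.017 0" --pt "0.028 -0.019 0" --pt "0.028 -0.019 0" --pt "0.028 -0.019 0" --pt "0.028 -0.019 0" --pt "0.028 -0.019 0" --pt "0.028 -0.019 0" --pt "0.028 -0.019 0" --pt "0.028 -0.019 0" --roll '[0, 0, 0, 0, 0, 0, 0, 0, 0, 0]'

```text
clock: 41.83
ee_pos: [0.5195, -0.0887, 0.1858]
eef_rot: [0.842, 0.539, 0.0, 0.001]
ft_force: [1.4, -0.3, -0.8]
grip_width: 0.0557
grip_force: 27.3
```

Emit:
apply_moves --pt "0.028 -0.019 0" --pt "0.028 -0.019 0" --pt "0.028 -0.019 0" --pt "0.028 -0.019 0" --pt "0.028 -0.019 0" --pt "0.028 -0.019 0" --pt "0.02 -0.014 0" --pt "0.008 -0.004 0" --pt "0 0 0" --pt "0 0 0" --roll '[0, 0, 0, 0, 0, 0, 0, 0, 0, 0]'

```text
clock: 42.67
ee_pos: [0.4822, 0.1429, 0.1854]
eef_rot: [0.842, 0.54, 0.0, 0.001]
ft_force: [0.4, -0.0, -0.8]
grip_width: 0.0561
grip_force: 27.3
```

Run:
```python
from h import *
print(bot.state()["grip_width"],pose())
go(.482,.140,.031,1.134)
```

```text
0.05610120008019522 (array([0.4822, 0.1429, 0.1854]), np.float64(1.1411736026376587))
tool dx,dy,dz [-0.0027  0.001   0.1544] roll 0.007
```

Emit:
apply_moves --pt "-0.002 0.001 0.02" --pt "0 0 0.02" --pt "0 0 0.02" --pt "0 0 0.02" --pt "0 0 0.02" --pt "0 0 0.02" --pt "0 0 0.016" --pt "0 0 0.01" --pt "0 0 0.007" --pt "0 0 0" --roll '[0, 0, 0, 0, 0, 0, 0, 0, 0, 0]'

```text
clock: 43.5
ee_pos: [0.4844, 0.14, 0.0329]
eef_rot: [0.843, 0.538, 0.002, 0.0]
ft_force: [0.2, 5.5, 5.2]
grip_width: 0.056
grip_force: 28.9
```

Emit:
apply_moves --pt "0 0 0" --pt "0 0 0" --pt "0 0 0" --pt "0 0 0" --pt "0 0 0" --pt "0 0 0" --pt "0 0 0" --pt "0 0 0" --pt "0 0 0" --pt "0 0 0" --roll '[0, 0, 0, 0, 0, 0, 0, 0, 0, 0]' --fingers 0.8

```text
clock: 44.33
ee_pos: [0.4871, 0.1406, 0.034]
eef_rot: [0.843, 0.538, 0.005, 0.002]
ft_force: [5.2, 8.2, 3.9]
grip_width: 0.0683
grip_force: 0.0
```

Emit:
apply_moves --pt "0 0 -0.02" --pt "0 0 -0.024" --pt "0 0 -0.024" --pt "0 0 -0.024" --pt "0 0 -0.024" --pt "0 0 -0.024" --pt "0 0 -0.024" --pt "0 0 -0.024" --pt "0 0 -0.028" --pt "0 0 0" --roll '[0, 0, 0, 0, 0, 0, 0, 0, 0, 0]'

```text
clock: 45.17
ee_pos: [0.4856, 0.1392, 0.2539]
eef_rot: [0.843, 0.539, 0.005, 0.003]
ft_force: [2.0, 0.5, 0.7]
grip_width: 0.0683
grip_force: 0.0
```

Emit:
apply_moves --pt "0 -0.02 0" --pt "0 -0.02 0" --pt "0 -0.01 0" --pt "0 0 0" --pt "0 0 0" --pt "0 0 0" --pt "0 0 0" --pt "0 0 0" --pt "0 0 0" --pt "0 0 0" --roll '[0, 0, 0, 0, 0, 0, 0, 0, 0, 0]' --fingers 1

```text
clock: 46.0
ee_pos: [0.4369, 0.1616, 0.2476]
eef_rot: [0.842, 0.539, -0.0, -0.0]
ft_force: [0.8, -0.3, -0.3]
grip_width: 0.0853
grip_force: 0.0
```

```bash
cat >> h.py <<'E'
def circ(pts):
    s=np.linalg.lstsq(np.c_[2*pts,np.ones(len(pts))],(pts**2).sum(1),rcond=None)[0]; return s[:2],np.sqrt(s[2]+s[0]**2+s[1]**2)
E
python3 - <<'E'
from h import *
print(pose())
save("wrist","w4.png")
for n in ["tomato1","lime1"]:
  for o in blob(n,.036,"wrist",shot=False): print(n,*o[:5])
for c in ["wrist","top"]:
  if c=="top": viewer.camera(c)
  C=cam(c)
  for k in viewer.outline_of("gasket",c)[:1]:
    v,u=np.nonzero(k["region"]); print(c,"gasket",circ(np.array([atz(c,p,.088,C)[:2] for p in zip(v,u)])),len(u))
  for k in viewer.outline_of("lid",c)[:2]:
    cs=max(cv2.findContours(k["region"].astype(np.uint8),0,1)[0],key=len)[:,0]; cc,r=circ(np.array([atz(c,p[::-1],.018,C)[:2] for p in cs])); print("lid",k["p"],cc,r)
  for n,z in [("peg_tip",.089),("pump_top",.077),("lid",.0)]:
    for k in viewer.tip_of(n,c)[:1]: print(n,k["p"],atz(c,k["position"],z))
E
```

```text
(array([0.4369, 0.1616, 0.2476]), np.float64(1.1395669575298604))
tomato1 [0.485  0.1367] 1.6734797172038078 [0.0605 0.0592] 0.9 (np.float64(169.81805157593124), np.float64(300.2827125119389))
tomato1 [0.5459 0.2718] 3.038163723294401 [0.0604 0.0559] 0.86 (np.float64(27.348435814455232), np.float64(304.8568860122258))
tomato1 [0.5759 0.1753] 2.661493989808684 [0.0622 0.0565] 0.55 (np.float64(103.72536082474227), np.float64(364.1921649484536))
lime1 [0.4524 0.2347] 2.6973179879376414 [0.0625 0.0439] 0.83 (np.float64(101.46550816219063), np.float64(237.9441811479726))
lime1 [0.512  0.2048] 1.1483306446223664 [0.0612 0.0437] 0.62 (np.float64(103.56505171475231), np.float64(299.1638541099619))
wrist gasket (array([0.5157, 0.2066]), np.float64(0.10877605085546)) 4505
lid 0.72 [ 0.5296 -0.2319] 0.0070206598518543235
peg_tip 0.91 [0.6518 0.0033 0.089 ]
pump_top 0.97 [0.6031 0.0787 0.077 ]
top gasket (array([0.5127, 0.2057]), np.float64(0.10993101238018889)) 118
lid 0.59 [ 0.4115 -0.2258] 0.11862667186700332
peg_tip 0.92 [ 0.6437 -0.002   0.089 ]
pump_top 0.68 [0.5965 0.0834 0.077 ]
lid 0.79 [ 0.4109 -0.2298  0.    ]
```

View pics/w4.png

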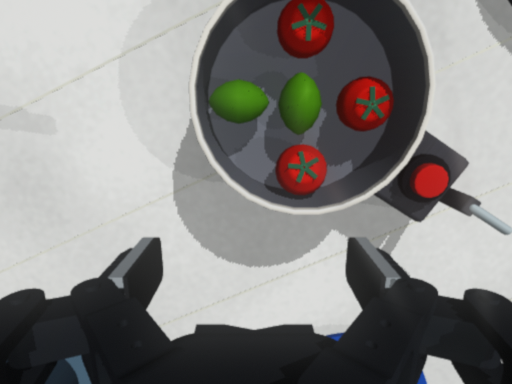

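All five pieces lie in the tub in one layer: tomatoes at (28,306), (104,365) and (170,301), limes at (101,239) and (103,300). Next is the lid.

Emit:
apply_moves --pt "-0.02 0.008 0" --pt "-0.036 0.015 0" --pt "-0.037 0.015 0" --pt "-0.037 0.015 0" --pt "-0.037 0.015 0" --pt "-0.037 0.015 0" --pt "-0.037 0.015 0" --pt "-0.037 0.015 0" --pt "-0.037 0.012 0" --pt "-0.037 0.012 0" --roll '[0, 0, 0, 0, 0, 0, 0, 0, 0, 0]'

```text
clock: 47.53
ee_pos: [0.4135, -0.2173, 0.248]
eef_rot: [0.842, 0.539, 0.0, 0.0]
ft_force: [1.3, -0.2, 0.3]
grip_width: 0.0856
grip_force: 0.0
```

Emit:
apply_moves --pt "-0.014 0.003 0" --pt "0 0 0" --pt "0 0 0" --pt "0 0 0" --pt "0 0 0" --pt "0 0 0" --pt "0 0 0" --pt "0 0 0" --pt "0 0 0" --pt "0 0 0" --roll '[0, 0, 0, 0, 0, 0, 0, 0, 0, 0]'

```text
clock: 48.37
ee_pos: [0.411, -0.229, 0.2479]
eef_rot: [0.842, 0.54, 0.0, 0.0]
ft_force: [0.0, 0.5, 0.5]
grip_width: 0.0853
grip_force: 0.0
```

```bash
cat >> h.py <<'E'
def lidfit(c="wrist",z=.018,save_=None):
    C=cam(c); im=viewer.camera(c)
    if save_: cv2.imwrite("pics/"+save_,im[:,:,::-1])
    k=viewer.outline_of("lid",c)[0]; m=k["region"].astype(np.uint8)
    cs=max(cv2.findContours(m,0,1)[0],key=len)[:,0]
    ok=(cs[:,0]>2)&(cs[:,0]<509)&(cs[:,1]>2)&(cs[:,1]<225 if c=="wrist" else True)
    P=np.array([atz(c,p[::-1],z,C)[:2] for p in cs[ok]])
    cc,r=circ(P)
    for _ in range(4):
        e=np.abs(np.hypot(*(P-cc).T)-r); P=P[e<max(2*np.median(e),.0015)]; cc,r=circ(P)
    return k["p"],cc,r,len(P)
E
python3 - <<'E'
from h import *
print(pose())
print(lidfit(save_="w5.png"))
for k in viewer.tip_of("lid","wrist")[:2]: print(k["p"],atz("wrist",k["position"],0))
im=viewer.camera("wrist"); hsv=cv2.cvtColor(im,cv2.COLOR_RGB2HSV)
m=((hsv[...,1]<60)&(hsv[...,2]>120)).astype(np.uint8)[:235]
n,l,s,ce=cv2.connectedComponentsWithStats(m)
for i in range(1,n):
    if 300<s[i,4]<4000: print("knob?",s[i],ce[i],atz("wrist",ce[i][::-1],.05))
E
```

```text
(array([ 0.411 , -0.229 ,  0.2479]), np.float64(1.1404065913305017))
(0.74, array([ 0.4144, -0.2258]), np.float64(0.11906096082334508), 425)
0.75 [ 0.4166 -0.2255  0.    ]
knob? [241 149  28  31 675] [254.803  164.3644] [ 0.4156 -0.2244  0.05  ]
```

View pics/w5.png

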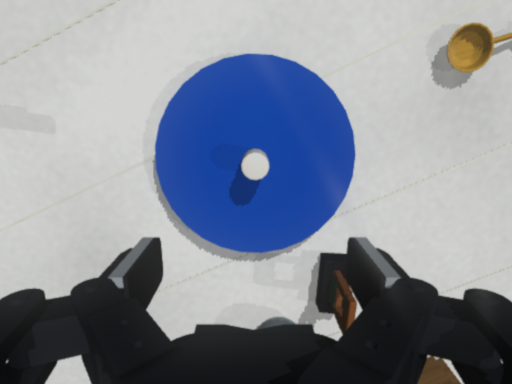

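The lid's knob is at (164,255) and the disc is centred near (153,255). I'll grip the knob.

Emit:
apply_moves --pt "0.0045 0.002 0.02" --pt "0 0 0.03" --pt "0 0 0.03" --pt "0 0 0.03" --pt "0 0 0.03" --pt "0 0 0.03" --pt "0 0 0.02" --pt "0 0 0.016" --pt "0 0 0.01" --pt "0 0 0" --roll '[0, 0, 0, 0, 0, 0, 0, 0, 0, 0]'

```text
clock: 49.4
ee_pos: [0.4133, -0.225, 0.0297]
eef_rot: [0.842, 0.539, -0.001, -0.002]
ft_force: [-0.1, 0.9, 0.1]
grip_width: 0.0857
grip_force: 0.0
```

Emit:
apply_moves --pt "0 0 0" --pt "0 0 0" --pt "0 0 0" --pt "0 0 0" --pt "0 0 0" --pt "0 0 0" --pt "0 0 0" --pt "0 0 0" --pt "0 0 0" --pt "0 0 0" --roll '[0, 0, 0, 0, 0, 0, 0, 0, 0, 0]'

```text
clock: 50.23
ee_pos: [0.4146, -0.226, 0.0318]
eef_rot: [0.842, 0.54, -0.0, 0.0]
ft_force: [0.5, 0.5, 0.5]
grip_width: 0.0853
grip_force: 0.0
```

Emit:
apply_moves --pt "0 0 0" --pt "0 0 0" --pt "0 0 0" --pt "0 0 0" --pt "0 0 0" --pt "0 0 0" --pt "0 0 0" --pt "0 0 0" --pt "0 0 0" --pt "0 0 0" --roll '[0, 0, 0, 0, 0, 0, 0, 0, 0, 0]' --fingers 0 --squeeze 60

```text
clock: 51.07
ee_pos: [0.4147, -0.2261, 0.032]
eef_rot: [0.842, 0.54, 0.0, 0.0]
ft_force: [-1.4, 0.3, 5.5]
grip_width: 0.0305
grip_force: 59.5
```

Emit:
apply_moves --pt "0 0 0" --pt "0 0 0" --pt "0 0 -0.01" --pt "0 0 -0.018" --pt "0 0 -0.018" --pt "0 0 -0.018" --pt "0 0 -0.018" --pt "0 0 -0.018" --pt "0 0 -0.018" --pt "0 0 -0.018" --roll '[0, 0, 0, 0, 0, 0, 0, 0, 0, 0]'

```text
clock: 51.9
ee_pos: [0.4142, -0.2256, 0.168]
eef_rot: [0.842, 0.54, -0.0, -0.001]
ft_force: [0.5, -0.8, -2.9]
grip_width: 0.0303
grip_force: 59.6
```

Run:
```python
from h import *
s=bot.state();print(s["grip_width"],s["ft_force"],pose())
go(.5145,.2065,.2,1.14)
```

```text
0.03031174345582593 [ 0.5187 -0.8118 -2.8584] (array([ 0.4142, -0.2256,  0.168 ]), np.float64(1.1397752664759104))
tool dx,dy,dz [ 0.4345 -0.0894 -0.032 ] roll -0.0
```

Emit:
apply_moves --pt "0.012 -0.002 0" --pt "0.02 -0.004 0" --pt "0.026 -0.005 0" --pt "0.028 -0.006 0" --pt "0.028 -0.006 0" --pt "0.028 -0.006 0" --pt "0.028 -0.006 0" --pt "0.028 -0.006 0" --pt "0.028 -0.006 0" --pt "0.028 -0.006 0" --roll '[0, 0, 0, 0, 0, 0, 0, 0, 0, 0]'

```text
clock: 52.73
ee_pos: [0.4715, 0.0293, 0.1663]
eef_rot: [0.842, 0.54, -0.001, -0.001]
ft_force: [0.9, -1.1, -2.2]
grip_width: 0.0304
grip_force: 59.6
```

Emit:
apply_moves --pt "0.028 -0.006 0" --pt "0.028 -0.006 0" --pt "0.028 -0.006 0" --pt "0.028 -0.006 0" --pt "0.028 -0.006 0" --pt "0.024 -0.004 0" --pt "0.0165 -0.001 0" --pt "0 0 0" --pt "0 0 0" --pt "0 0 0" --roll '[0, 0, 0, 0, 0, 0, 0, 0, 0, 0]'

```text
clock: 53.57
ee_pos: [0.515, 0.2053, 0.1665]
eef_rot: [0.842, 0.54, -0.001, -0.0]
ft_force: [0.2, -0.5, -1.9]
grip_width: 0.0304
grip_force: 59.6
```

Emit:
apply_moves --pt "0 0 0.01" --pt "0 0 0.01" --pt "0 0 0.01" --pt "0 0 0.006" --pt "0 0 0.004" --pt "0 0 0" --pt "0 0 0" --pt "0 0 0" --pt "0 0 0" --pt "0 0 0" --roll '[0, 0, 0, 0, 0, 0, 0, 0, 0, 0]'

```text
clock: 54.4
ee_pos: [0.5165, 0.2056, 0.1283]
eef_rot: [0.842, 0.54, 0.0, 0.0]
ft_force: [-0.6, 0.0, -1.5]
grip_width: 0.0302
grip_force: 59.6
```

Run:
```python
from h import *
s=bot.state();print(s["grip_width"],s["ft_force"],pose())
go(.5157,.2062,.122,1.14)
im=save("top","t5.png"); jm=viewer.camera("side")
print(lidfit("top",.11))
cv2.imwrite("pics/c5.png",np.hstack([cv2.resize(im[150:260,120:260],None,fx=3,fy=3),cv2.resize(jm[110:220,190:310],None,fx=3,fy=3)])[:,:,::-1])
```

```text
0.03017076315943183 [-0.5909  0.0435 -1.464 ] (array([0.5165, 0.2056, 0.1283]), np.float64(1.139892126124825))
tool dx,dy,dz [ 0.0002 -0.001   0.0063] roll -0.0
(0.96, array([0.5173, 0.1889]), np.float64(0.1033468185460775), 75)
```

View pics/c5.png

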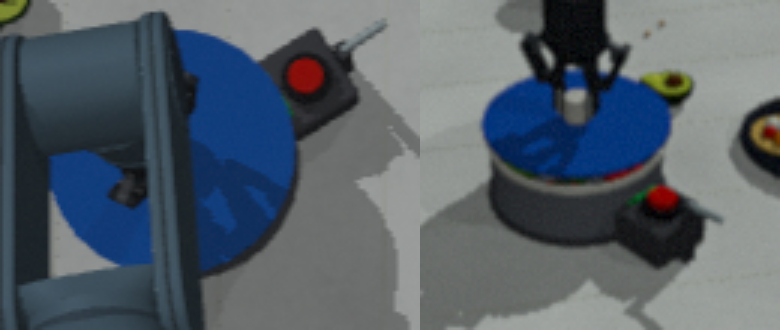

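The lid hovers level and centred over the tub. I'll lower it onto the gasket.

Emit:
apply_moves --pt "0 0 0.004" --pt "0 0 0.004" --pt "0 0 0.003" --pt "0 0 0.003" --pt "0 0 0.002" --pt "0 0 0.001" --pt "0 0 0.001" --pt "0 0 0" --pt "0 0 0" --pt "0 0 0" --roll '[0, 0, 0, 0, 0, 0, 0, 0, 0, 0]'

```text
clock: 55.43
ee_pos: [0.5163, 0.2056, 0.11]
eef_rot: [0.842, 0.54, 0.0, 0.0]
ft_force: [0.9, -0.9, -0.9]
grip_width: 0.0304
grip_force: 59.6
```

Emit:
apply_moves --pt "0 0 0.001" --pt "0 0 0.001" --pt "0 0 0.001" --pt "0 0 0.001" --pt "0 0 0" --pt "0 0 0" --pt "0 0 0" --pt "0 0 0" --pt "0 0 0" --pt "0 0 0" --roll '[0, 0, 0, 0, 0, 0, 0, 0, 0, 0]'

```text
clock: 56.27
ee_pos: [0.5163, 0.2056, 0.106]
eef_rot: [0.842, 0.54, 0.0, 0.0]
ft_force: [-1.1, 0.6, 4.1]
grip_width: 0.0305
grip_force: 60.1
```

Contact is right where expected, with no sideways force. I'll keep pressing.

Emit:
apply_moves --pt "0 0 0.001" --pt "0 0 0.001" --pt "0 0 0.001" --pt "0 0 0.001" --pt "0 0 0.001" --pt "0 0 0" --pt "0 0 0" --pt "0 0 0" --pt "0 0 0" --pt "0 0 0" --roll '[0, 0, 0, 0, 0, 0, 0, 0, 0, 0]'

```text
clock: 57.1
ee_pos: [0.5164, 0.2056, 0.102]
eef_rot: [0.842, 0.54, 0.0, 0.0]
ft_force: [-3.3, -1.4, 13.8]
grip_width: 0.0303
grip_force: 61.0
```

Emit:
apply_moves --pt "0 0 0.001" --pt "0 0 0.001" --pt "0 0 0" --pt "0 0 0" --pt "0 0 0" --pt "0 0 0" --pt "0 0 0" --pt "0 0 0" --pt "0 0 0" --pt "0 0 0" --roll '[0, 0, 0, 0, 0, 0, 0, 0, 0, 0]'

```text
clock: 57.93
ee_pos: [0.5164, 0.2056, 0.102]
eef_rot: [0.842, 0.54, 0.001, 0.001]
ft_force: [-8.8, -2.3, 26.2]
grip_width: 0.0305
grip_force: 62.5
```

It has bottomed out. I'll relax the press, release, rise, and inspect.

Emit:
apply_moves --pt "0 0 -0.001" --pt "0 0 -0.001" --pt "0 0 0" --pt "0 0 0" --pt "0 0 0" --pt "0 0 0" --pt "0 0 0" --pt "0 0 0" --pt "0 0 0" --pt "0 0 0" --roll '[0, 0, 0, 0, 0, 0, 0, 0, 0, 0]'

```text
clock: 58.77
ee_pos: [0.5164, 0.2056, 0.102]
eef_rot: [0.842, 0.54, 0.0, 0.0]
ft_force: [-4.1, -1.7, 12.0]
grip_width: 0.0301
grip_force: 61.1
```

Emit:
apply_moves --pt "0 0 0" --pt "0 0 0" --pt "0 0 0" --pt "0 0 0" --pt "0 0 0" --pt "0 0 0" --pt "0 0 0" --pt "0 0 0" --pt "0 0 0" --pt "0 0 0" --roll '[0, 0, 0, 0, 0, 0, 0, 0, 0, 0]' --fingers 1

```text
clock: 59.6
ee_pos: [0.5162, 0.2055, 0.1008]
eef_rot: [0.842, 0.54, -0.0, 0.0]
ft_force: [-0.2, -0.3, -0.5]
grip_width: 0.0855
grip_force: 0.0
```

Emit:
apply_moves --pt "0 0 -0.01" --pt "0 0 -0.02" --pt "0 0 -0.025" --pt "0 0 -0.025" --pt "0 0 -0.025" --pt "0 0 -0.025" --pt "0 0 -0.025" --pt "0 0 -0.025" --pt "0 0 -0.01" --pt "0 0 0" --roll '[0, 0, 0, 0, 0, 0, 0, 0, 0, 0]'

```text
clock: 60.43
ee_pos: [0.5175, 0.2058, 0.2943]
eef_rot: [0.842, 0.54, 0.003, 0.001]
ft_force: [0.9, 0.3, 1.0]
grip_width: 0.0854
grip_force: 0.0
```

Run:
```python
from h import *
print(pose())
for i in range(2): print(lidfit("wrist",.088,"w6.png" if i==0 else None))
for n,z in [("peg_tip",.089),("pump_top",.077),("lid",.07)]:
    for k in viewer.tip_of(n,"wrist")[:1]: print(n,k["p"],k["position"],atz("wrist",k["position"],z))
for o in blob("pump_top",.077,"wrist",shot=False): print(*o[:5])
jm=viewer.camera("side")
cv2.imwrite("pics/c6.png",np.hstack([cv2.resize(viewer.camera("wrist"),(520,390)),cv2.resize(jm[110:220,200:280],(280,390))])[:,:,::-1])
```

```text
(array([0.5175, 0.2058, 0.2943]), np.float64(1.139896342295879))
(0.58, array([0.517 , 0.2051]), np.float64(0.1191045458399619), 426)
(0.63, array([0.5171, 0.2055]), np.float64(0.11888587810515645), 431)
peg_tip 0.94 [271.4, 423.7] [0.6508 0.0048 0.089 ]
pump_top 0.74 [226.8, 360.2] [0.6023 0.0854 0.077 ]
lid 0.66 [166.5, 253.4] [0.5155 0.2051 0.07  ]
[0.5992 0.0853] 2.5304606201429216 [0.0388 0.0297] 0.65 (np.float64(227.88214285714287), np.float64(357.38928571428573))
```

View pics/c6.png

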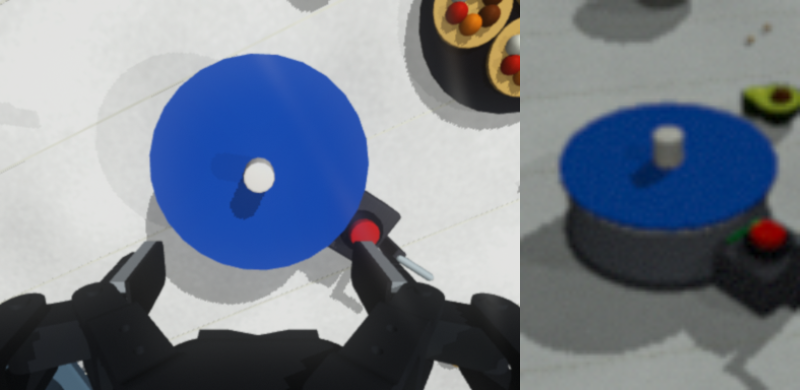

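The lid sits flush and level: knob at (176,259), and no white gasket shows in the side crop. Next I'll hover over the button with the fingers shut.

Emit:
apply_moves --pt "-0.008 0.012 0.005" --pt "-0.012 0.019 0.015" --pt "-0.012 0.02 0.015" --pt "-0.012 0.02 0.015" --pt "-0.012 0.02 0.015" --pt "-0.012 0.02 0.015" --pt "-0.0105 0.017 0.013" --pt "0 0 0" --pt "0 0 0" --pt "0 0 0" --roll '[0, 0, 0, 0, 0, 0, 0, 0, 0, 0]' --fingers 0 --squeeze 30

```text
clock: 61.77
ee_pos: [0.5996, 0.0805, 0.1978]
eef_rot: [0.842, 0.539, -0.0, -0.0]
ft_force: [-0.2, 0.5, 0.2]
grip_width: 0.0
grip_force: 0.0
```

Run:
```python
from h import *
p=pose();print(p)
C=cam("wrist");im=save("wrist","w7.png");hsv=cv2.cvtColor(im,cv2.COLOR_RGB2HSV)
m=(((hsv[...,0]<8)|(hsv[...,0]>172))&(hsv[...,1]>170)&(hsv[...,2]>90)).astype(np.uint8)
n,l,s,ce=cv2.connectedComponentsWithStats(m); i=1+s[1:,4].argmax()
print("red",s[i],ce[i],atz("wrist",ce[i][::-1],.077,C))
for n,z in [("peg_tip",.089),("pump_top",.077)]:
    for k in viewer.tip_of(n,"wrist")[:1]: print(n,k["p"],k["position"],atz("wrist",k["position"],z,C));
```

```text
(array([0.5996, 0.0805, 0.1978]), np.float64(1.1391892486363207))
red [ 234  166   41   42 1322] [253.8638 186.7655] [0.6009 0.0805 0.077 ]
peg_tip 0.6 [248.0, 345.7] [0.6516 0.0004 0.089 ]
pump_top 0.58 [188.8, 258.2] [0.6036 0.0773 0.077 ]
```

View pics/w7.png

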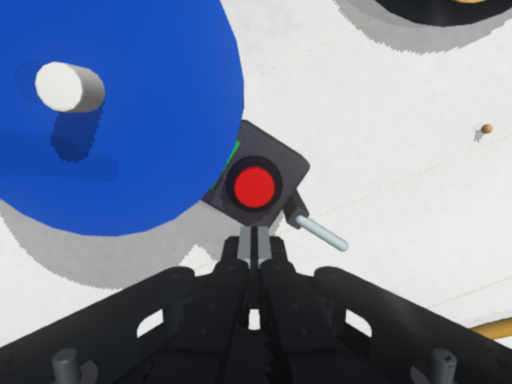

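The button is at (187,254), dead ahead of the shut fingertips. The peg tip is at (248,346). Pressing now.

Emit:
apply_moves --pt "0.001 0.001 0.01" --pt "0 0 0.02" --pt "0 0 0.02" --pt "0 0 0.02" --pt "0 0 0.02" --pt "0 0 0.012" --pt "0 0 0.004" --pt "0 0 0.003" --pt "0 0 0" --pt "0 0 0" --roll '[0, 0, 0, 0, 0, 0, 0, 0, 0, 0]'

```text
clock: 62.75
ee_pos: [0.6016, 0.0815, 0.0897]
eef_rot: [0.842, 0.54, 0.001, 0.0]
ft_force: [-0.1, -0.1, -0.6]
grip_width: 0.0002
grip_force: 0.0
```

Emit:
apply_moves --pt "0 0 0.002" --pt "0 0 0.002" --pt "0 0 0.002" --pt "0 0 0.002" --pt "0 0 0.002" --pt "0 0 0.002" --pt "0 0 0" --pt "0 0 0" --pt "0 0 0" --pt "0 0 0" --roll '[0, 0, 0, 0, 0, 0, 0, 0, 0, 0]'

```text
clock: 63.58
ee_pos: [0.6018, 0.0812, 0.0789]
eef_rot: [0.842, 0.54, 0.001, 0.001]
ft_force: [-3.4, 1.3, 14.3]
grip_width: 0.0001
grip_force: 7.0
```

Emit:
apply_moves --pt "0 0 -0.01" --pt "0 0 -0.02" --pt "0 0 -0.02" --pt "0 0 -0.025" --pt "0 0 -0.025" --pt "0 0 -0.025" --pt "0 0 -0.025" --pt "0 0 -0.02" --pt "0 0 0" --pt "0 0 0" --roll '[0, 0, 0, 0, 0, 0, 0, 0, 0, 0]'

```text
clock: 64.42
ee_pos: [0.6014, 0.0812, 0.2478]
eef_rot: [0.842, 0.54, 0.001, 0.001]
ft_force: [-0.3, 0.1, -0.2]
grip_width: 0.0
grip_force: 0.0
```

Emit:
apply_moves --pt "-0.02 0.003 0" --pt "-0.035 0.005 0" --pt "-0.035 0.005 0" --pt "-0.035 0.005 0" --pt "-0.035 0.005 0" --pt "-0.035 0.005 0" --pt "-0.035 0.005 0" --pt "-0.035 0.005 0" --pt "-0.035 0.005 0" --pt "-0.035 0.005 0" --roll '[0, 0, 0, 0, 0, 0, 0, 0, 0, 0]' --fingers 1

```text
clock: 65.25
ee_pos: [0.503, -0.2441, 0.2447]
eef_rot: [0.842, 0.54, -0.001, -0.002]
ft_force: [0.3, 0.2, 0.3]
grip_width: 0.0851
grip_force: 0.0
```

Emit:
apply_moves --pt "-0.035 0.005 0" --pt "-0.035 0.005 0" --pt "-0.035 0.005 0" --pt "-0.035 0.005 0" --pt "-0.025 0.004 0" --pt "0 0 0" --pt "0 0 0" --pt "0 0 0" --pt "0 0 0" --pt "0 0 0" --roll '[0, 0, 0, 0, 0, 0, 0, 0, 0, 0]'

```text
clock: 66.08
ee_pos: [0.458, -0.4017, 0.2465]
eef_rot: [0.842, 0.54, 0.0, -0.0]
ft_force: [0.4, -0.3, 0.8]
grip_width: 0.0854
grip_force: 0.0
```

Run:
```python
from h import *
p=pose();print(p)
C=cam("wrist");im=save("wrist","w8.png")
for n,z in [("holder",.024),("tag",.091)]:
  for o in blob(n,z,"wrist",shot=False): print(n,*o[:6])
for k in viewer.tip_of("eye","wrist")[:1]: print("eye",k["p"],k["position"],atz("wrist",k["position"],.057,C))
for k in viewer.tip_of("tag","wrist")[:1]: print("tag",k["p"],k["position"],atz("wrist",k["position"],.006,C))
for k in viewer.tip_of("holder","wrist")[:1]: print("hol",k["p"],k["position"],atz("wrist",k["position"],.0,C))
```

```text
(array([ 0.458 , -0.4017,  0.2465]), np.float64(1.1414557428461065))
holder [ 0.4439 -0.4186] 1.1306248903287286 [0.0945 0.0485] 0.6 (np.float64(183.1586073500967), np.float64(248.0148291424887)) (np.int64(153), np.int64(218), np.int64(232), np.int64(264))
tag [ 0.4451 -0.417 ] 1.089211612414483 [0.0707 0.0099] 0.87 (np.float64(196.93116634799236), np.float64(246.95984703632888)) (np.int64(166), np.int64(227), np.int64(242), np.int64(252))
eye 0.88 [197.1, 246.5] [ 0.4397 -0.4247  0.057 ]
tag 0.68 [183.3, 246.2] [ 0.4396 -0.421   0.006 ]
hol 0.73 [182.2, 248.2] [ 0.4418 -0.422  -0.    ]
```

View pics/w8.png

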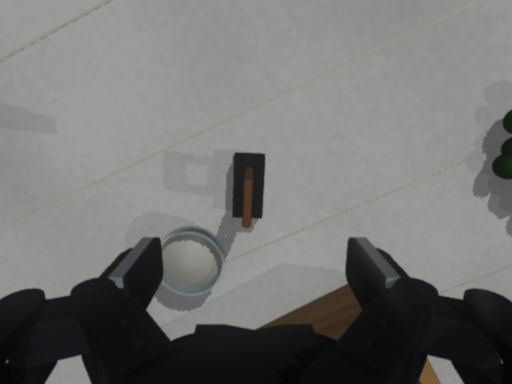

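The tag (rows 166–227, col 247) stands along the tool's x, and the dip bowl at (260,190) is lower than the finger path. I'll compute the tag's top-bar centre.

Run:
```python
from h import *
C=cam("wrist"); p,y=pose(); m=R.from_euler('z',y).as_matrix()[:2,:2]
def T(rc,z): 
    t=m.T@(atz("wrist",rc,z,C)[:2]-p[:2]); return np.array([t[0],-t[1]])
k=viewer.outline_of("tag","wrist")[0]["region"]
for r in range(164,230,6): 
    u=np.nonzero(k[r])[0]
    if len(u): print(r,u.min(),u.max(),T((r,(u.min()+u.max())/2),.091))
print("eye",T((197.1,246.5),.057),"tag",T((183.3,246.2),.006),"hol",T((182.2,248.2),0), "low edge",T((227,247),.091))
# grey check of top face along column
im=cv2.imread("pics/w8.png"); print([tuple(im[r,247]) for r in range(164,232,4)])
```

```text
170 245 252 [ 0.0083 -0.0039]
176 245 252 [ 0.0024 -0.004 ]
182 244 251 [-0.0036 -0.005 ]
188 244 251 [-0.0097 -0.005 ]
194 243 251 [-0.0158 -0.0055]
200 242 251 [-0.0219 -0.006 ]
206 242 251 [-0.0282 -0.0061]
212 242 250 [-0.0345 -0.0066]
218 242 250 [-0.0408 -0.0066]
224 242 249 [-0.0473 -0.0072]
eye [-0.0288 -0.0069] tag [-0.0255 -0.0084] hol [-0.0255 -0.006 ] low edge [-0.0505 -0.0057]
[(np.uint8(33), np.uint8(32), np.uint8(33)), (np.uint8(33), np.uint8(43), np.uint8(59)), (np.uint8(34), np.uint8(45), np.uint8(62)), (np.uint8(34), np.uint8(45), np.uint8(64)), (np.uint8(36), np.uint8(52), np.uint8(76)), (np.uint8(37), np.uint8(56), np.uint8(84)), (np.uint8(37), np.uint8(56), np.uint8(84)), (np.uint8(36), np.uint8(55), np.uint8(83)), (np.uint8(36), np.uint8(55), np.uint8(83)), (np.uint8(36), np.uint8(55), np.uint8(83)), (np.uint8(36), np.uint8(55), np.uint8(82)), (np.uint8(38), np.uint8(56), np.uint8(84)), (np.uint8(38), np.uint8(56), np.uint8(83)), (np.uint8(37), np.uint8(55), np.uint8(83)), (np.uint8(37), np.uint8(55), np.uint8(82)), (np.uint8(37), np.uint8(55), np.uint8(83)), (np.uint8(87), np.uint8(90), np.uint8(93))]
```

Emit:
apply_moves --pt "-0.026 -0.0055 0" --pt "0 0 0.01" --pt "0 0 0.025" --pt "0 0 0.03" --pt "0 0 0.03" --pt "0 0 0.025" --pt "0 0 0.02" --pt "0 0 0.01" --pt "0 0 0" --pt "0 0 0" --roll '[0, 0.05, 0, 0, 0, 0, 0, 0, 0, 0]'

```text
clock: 67.27
ee_pos: [0.4418, -0.4247, 0.0971]
eef_rot: [0.855, 0.518, 0.0, -0.0]
ft_force: [0.0, 0.6, 0.2]
grip_width: 0.0856
grip_force: 0.0
```

Emit:
apply_moves --pt "0 0 0.008" --pt "0 0 0.007" --pt "0 0 0" --pt "0 0 0" --pt "0 0 0" --pt "0 0 0" --pt "0 0 0" --pt "0 0 0" --pt "0 0 0" --pt "0 0 0" --roll '[0, 0, 0, 0, 0, 0, 0, 0, 0, 0]'

```text
clock: 68.1
ee_pos: [0.4417, -0.4245, 0.0819]
eef_rot: [0.855, 0.518, 0.0, 0.0]
ft_force: [-0.6, 0.3, -0.2]
grip_width: 0.0854
grip_force: 0.0
```

Emit:
apply_moves --pt "0 0 0" --pt "0 0 0" --pt "0 0 0" --pt "0 0 0" --pt "0 0 0" --pt "0 0 0" --pt "0 0 0" --pt "0 0 0" --pt "0 0 0" --pt "0 0 0" --roll '[0, 0, 0, 0, 0, 0, 0, 0, 0, 0]' --fingers 0

```text
clock: 68.93
ee_pos: [0.4416, -0.4245, 0.0819]
eef_rot: [0.855, 0.518, -0.0, -0.0]
ft_force: [-0.7, -0.7, 0.5]
grip_width: 0.0082
grip_force: 33.6
```

Emit:
apply_moves --pt "0 0 0" --pt "0 0 0" --pt "0 0 -0.006" --pt "0 0 -0.012" --pt "0 0 -0.018" --pt "0 0 -0.018" --pt "0 0 -0.018" --pt "0 0 -0.018" --pt "0 0 -0.01" --pt "0 0 0" --roll '[0, 0, 0, 0, 0, 0, 0, 0, 0, 0]'

```text
clock: 69.77
ee_pos: [0.4428, -0.4259, 0.1855]
eef_rot: [0.855, 0.518, 0.0, 0.003]
ft_force: [1.5, -1.1, -0.4]
grip_width: 0.0078
grip_force: 33.4
```

Run:
```python
from h import *
s=bot.state();print(s["grip_width"],s["grip_force"],s["ft_force"])
p,y=pose();print(p,y)
u=np.array([np.cos(-.977),np.sin(-.977)]);K=np.array([.516,.2055])
print(K+.29*u,K+.222*u,"roll",y-(-.977+np.pi/2))
C=cam("wrist");save("wrist","w9.png")
for o in blob("tag",p[2]+.01,"wrist",shot=False): print(*o[:6])
```

```text
0.00779490024886982 33.41890633106232 [ 1.5304 -1.0661 -0.4222]
[ 0.4428 -0.4259  0.1855] 1.08990109150443
[ 0.6783 -0.0349] [0.6402 0.0215] roll 0.49610476470953346
[ 0.4482 -0.4155] 1.083945168050081 [0.0713 0.0091] 0.8 (np.float64(236.97803985359903), np.float64(253.30906872712484)) (np.int64(168), np.int64(304), np.int64(244), np.int64(263))
```

View pics/w9.png

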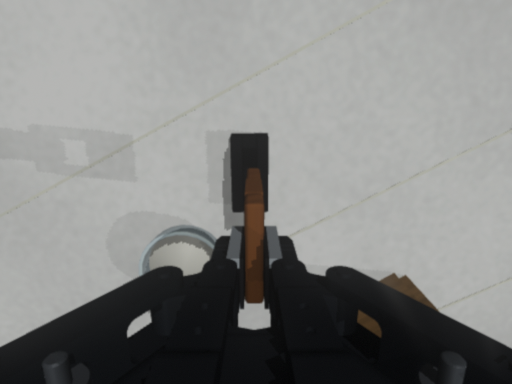

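The tag is held upright between the pads (col 254, rows 168–304). I'll carry it to a standoff beyond the peg tip.

Emit:
apply_moves --pt "0 0 0" --pt "0 0 0" --pt "0 0 0" --pt "0 0 0" --pt "0 0 0" --pt "0 0 0" --pt "0.015 -0.007 0" --pt "0.025 -0.0115 0" --pt "0.03 -0.014 0" --pt "0.03 -0.014 0" --roll '[0.1, 0.1, 0.1, 0.1, 0.096, 0, 0, 0, 0, 0]'

```text
clock: 70.7
ee_pos: [0.4983, -0.329, 0.1805]
eef_rot: [0.956, 0.293, -0.0, -0.001]
ft_force: [-0.0, -0.5, -0.7]
grip_width: 0.0079
grip_force: 33.4
```

Emit:
apply_moves --pt "0.032 -0.0145 0" --pt "0.032 -0.0145 0" --pt "0.032 -0.0145 0" --pt "0.032 -0.0145 0" --pt "0.032 -0.0145 0" --pt "0.032 -0.0145 0" --pt "0.032 -0.0145 0" --pt "0.032 -0.0145 0" --pt "0.03 -0.015 0" --pt "0.018 -0.009 0" --roll '[0, 0, 0, 0, 0, 0, 0, 0, 0, 0]'

```text
clock: 71.53
ee_pos: [0.6729, -0.0401, 0.1804]
eef_rot: [0.955, 0.295, -0.0, -0.001]
ft_force: [-0.1, -0.6, 0.1]
grip_width: 0.0081
grip_force: 33.4
```

Emit:
apply_moves --pt "0.01 -0.004 0" --pt "0 0 0" --pt "0 0 0" --pt "0 0 0" --pt "0 0 0" --pt "0 0 0" --pt "0 0 0" --pt "0 0 0" --pt "0 0 0" --pt "0 0 0" --roll '[0, 0, 0, 0, 0, 0, 0, 0, 0, 0]'

```text
clock: 72.37
ee_pos: [0.6782, -0.0352, 0.1819]
eef_rot: [0.956, 0.292, 0.0, 0.0]
ft_force: [0.2, 0.7, -0.4]
grip_width: 0.0083
grip_force: 33.4
```

Run:
```python
from h import *
p,y=pose();print(p,y)
C=cam("wrist");im=viewer.camera("wrist");cv2.imwrite("pics/w10.png",im[:,:,::-1])
m=R.from_euler('z',y).as_matrix()[:2,:2]
def T(rc,z): 
    t=m.T@(atz("wrist",rc,z,C)[:2]-p[:2]); return np.array([t[0],-t[1]])
k=viewer.outline_of("tag","wrist")[0]; v,u=np.nonzero(k["region"]); print(k["p"],v.max(),u.min(),u.max(),"low end",T((v.max(),u[v==v.max()].mean()),p[2]+.009))
for k in viewer.tip_of("peg_tip","wrist")[:2]: print("peg",k["p"],k["position"],atz("wrist",k["position"],.089,C),T(k["position"],.089))
for k in viewer.tip_of("pump_top","wrist")[:1]: print("pump",k["p"],k["position"],T(k["position"],.077))
for k in viewer.tip_of("eye","wrist")[:1]: print("eye",k["p"],k["position"],T(k["position"],p[2]-.025))
go(.6783,-.0349,.112,.594)
```

```text
[ 0.6782 -0.0352  0.1819] 0.5935111881332157
0.62 303 243 264 low end [-0.0224  0.0008]
peg 0.87 [197.9, 195.2] [0.6528 0.0011 0.089 ] [-0.0007 -0.0443]
pump 0.73 [192.0, 81.3] [ 0.0007 -0.1387]
tool dx,dy,dz [0.0001 0.0001 0.0698] roll -0.0
```

View pics/w10.png

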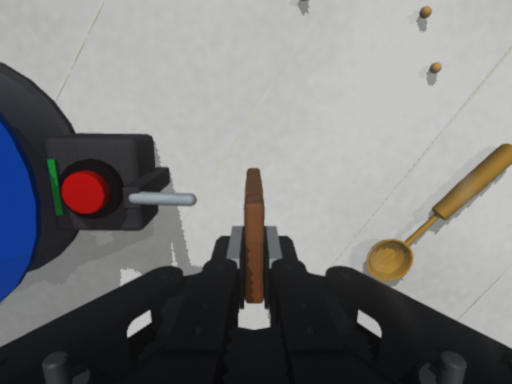

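The button (192,82), the post and the peg with its tip (198,195) line up with the tool's y axis. I'll lower to eye height, then slide the tag on.

Emit:
apply_moves --pt "-0.003 0 0.01" --pt "0 0 0.015" --pt "0 0 0.015" --pt "0 0 0.014" --pt "0 0 0.01" --pt "0 0 0.0055" --pt "0 0 0" --pt "0 0 0" --pt "0 0 0" --pt "0 0 0" --roll '[0, 0, 0, 0, 0, 0, 0, 0, 0, 0]'

```text
clock: 73.45
ee_pos: [0.6764, -0.0367, 0.1134]
eef_rot: [0.956, 0.293, 0.001, 0.0]
ft_force: [0.1, -0.4, 0.3]
grip_width: 0.0082
grip_force: 33.4
```

Run:
```python
from h import *
p,y=pose();print(p,y)
a=viewer.camera("side");b=viewer.camera("wrist")
cv2.imwrite("pics/c11.png",np.hstack([cv2.resize(a[150:220,240:330],(450,350)),cv2.resize(b[100:320,60:300],(350,350))])[:,:,::-1])
```

```text
[ 0.6764 -0.0367  0.1134] 0.593880510019389
```

View pics/c11.png

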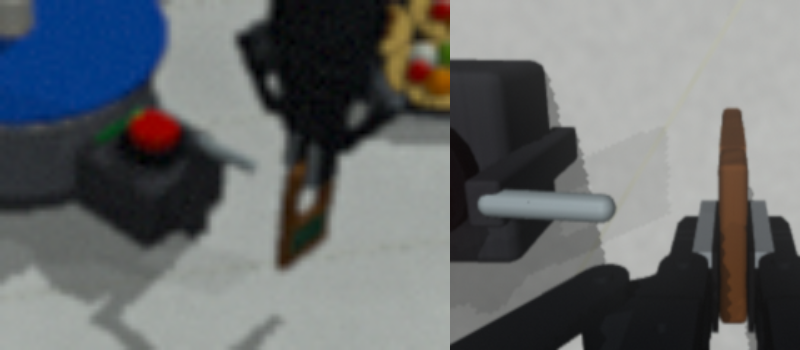

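The eye stands at peg height and in line with it. I'll slide on.

Emit:
apply_moves --pt "0 -0.005 0" --pt "0 -0.005 0" --pt "0 -0.006 0" --pt "0 -0.006 0" --pt "0 -0.006 0" --pt "0 -0.006 0" --pt "0 -0.006 0" --pt "0 -0.006 0" --pt "0 -0.006 0" --pt "0 0 0" --roll '[0, 0, 0, 0, 0, 0, 0, 0, 0, 0]'

```text
clock: 74.38
ee_pos: [0.6458, 0.0078, 0.1123]
eef_rot: [0.956, 0.293, -0.0, -0.0]
ft_force: [-0.5, -0.2, -0.3]
grip_width: 0.0081
grip_force: 33.4
```

Emit:
apply_moves --pt "0 -0.004 0" --pt "0 -0.004 0" --pt "0 -0.004 0" --pt "0 -0.004 0" --pt "0 0 0" --pt "0 0 0" --pt "0 0 0" --pt "0 0 0" --pt "0 0 0" --pt "0 0 0" --roll '[0, 0, 0, 0, 0, 0, 0, 0, 0, 0]'

```text
clock: 75.22
ee_pos: [0.6378, 0.0196, 0.1123]
eef_rot: [0.956, 0.292, 0.0, 0.0]
ft_force: [-0.6, 0.3, 0.0]
grip_width: 0.0079
grip_force: 33.4
```

Emit:
apply_moves --pt "0 0 0.002" --pt "0 0 0.002" --pt "0 0 0.002" --pt "0 0 0.002" --pt "0 0 0" --pt "0 0 0" --pt "0 0 0" --pt "0 0 0" --pt "0 0 0" --pt "0 0 0" --roll '[0, 0, 0, 0, 0, 0, 0, 0, 0, 0]'

```text
clock: 76.05
ee_pos: [0.6378, 0.0198, 0.1044]
eef_rot: [0.956, 0.293, 0.0, 0.0]
ft_force: [-0.1, 0.6, -0.5]
grip_width: 0.0086
grip_force: 33.4
```

Run:
```python
from h import *
p,y=pose();print(p,y)
a=viewer.camera("side");b=viewer.camera("wrist")
cv2.imwrite("pics/c12.png",np.hstack([cv2.resize(a[150:220,240:330],(450,350)),cv2.resize(b[100:320,60:300],(350,350))])[:,:,::-1])
```

```text
[0.6378 0.0198 0.1044] 0.5938477620271462
```

View pics/c12.png

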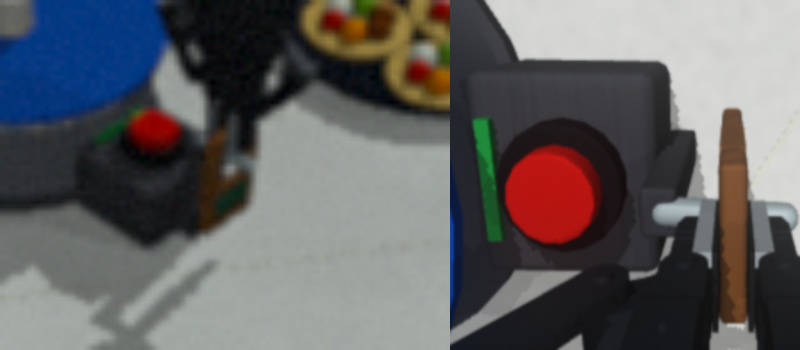

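The peg passes through the eye on both sides of the tag. I'll lower the last bit, open partway and rise.

Emit:
apply_moves --pt "0 0 0.001" --pt "0 0 0" --pt "0 0 0" --pt "0 0 0" --pt "0 0 0" --pt "0 0 0" --pt "0 0 0" --pt "0 0 0" --pt "0 0 0" --pt "0 0 0" --roll '[0, 0, 0, 0, 0, 0, 0, 0, 0, 0]'

```text
clock: 76.98
ee_pos: [0.6377, 0.0198, 0.1034]
eef_rot: [0.956, 0.293, 0.0, 0.0]
ft_force: [1.1, -0.8, 0.7]
grip_width: 0.0082
grip_force: 33.5
```

Emit:
apply_moves --pt "0 0 0" --pt "0 0 0" --pt "0 0 0" --pt "0 0 0" --pt "0 0 0" --pt "0 0 0" --pt "0 0 0" --pt "0 0 0" --pt "0 0 0" --pt "0 0 0" --roll '[0, 0, 0, 0, 0, 0, 0, 0, 0, 0]' --fingers 0.45

```text
clock: 77.82
ee_pos: [0.6377, 0.0198, 0.1033]
eef_rot: [0.956, 0.293, 0.0, -0.0]
ft_force: [-0.4, -0.1, -0.2]
grip_width: 0.0381
grip_force: 0.0
```

Emit:
apply_moves --pt "0 0 -0.006" --pt "0 0 -0.015" --pt "0 0 -0.02" --pt "0 0 -0.025" --pt "0 0 -0.025" --pt "0 0 -0.025" --pt "0 0 -0.02" --pt "0 0 0" --pt "0 0 0" --pt "0 0 0" --roll '[0, 0, 0, 0, 0, 0, 0, 0, 0, 0]'

```text
clock: 78.65
ee_pos: [0.6372, 0.0198, 0.2387]
eef_rot: [0.956, 0.293, -0.0, -0.0]
ft_force: [-0.2, -0.3, -0.3]
grip_width: 0.0386
grip_force: 0.0
```

Run:
```python
from h import *
p,y=pose();print(p,y)
a=viewer.camera("side");b=viewer.camera("wrist")
cv2.imwrite("pics/c13.png",np.hstack([cv2.resize(a[110:220,200:330],(420,350)),cv2.resize(b,(380,285),interpolation=cv2.INTER_AREA)[:285] if 0 else cv2.resize(b[30:350,60:400],(380,350))])[:,:,::-1])
for n,z in [("eye",.078)]:
  for c in ["side","wrist"]:
    for k in viewer.tip_of(n,c)[:1]: print(c,k["p"],k["position"],atz(c,k["position"],z))
print(lidfit("wrist",.088))
```

```text
[0.6372 0.0198 0.2387] 0.5937494542374413
side 0.45 [181.9, 287.3] [0.6453 0.0252 0.078 ]
wrist 0.75 [177.0, 257.6] [0.6402 0.0166 0.078 ]
(0.86, array([0.5193, 0.2032]), np.float64(0.11778342958670991), 240)
```

View pics/c13.png

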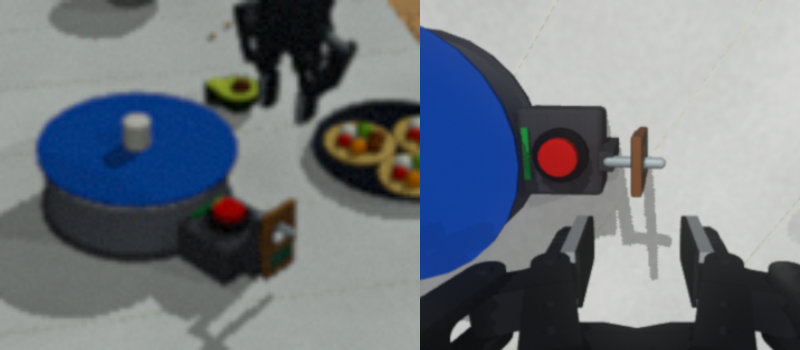

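The tag hangs from the peg, the lid is level, and the button is up. I'll let it settle, then hand in.

Emit:
apply_moves --pt "0 0 0" --pt "0 0 0" --pt "0 0 0" --pt "0 0 0" --pt "0 0 0" --pt "0 0 0" --pt "0 0 0" --pt "0 0 0" --pt "0 0 0" --pt "0 0 0" --roll '[0, 0, 0, 0, 0, 0, 0, 0, 0, 0]'

```text
clock: 79.78
ee_pos: [0.6377, 0.0198, 0.2393]
eef_rot: [0.956, 0.293, 0.0, 0.0]
ft_force: [0.3, 0.7, 0.0]
grip_width: 0.0389
grip_force: 0.0
```

```bash
python3 -c "
from bench import bot
print(bot.close_job())"
```

```text
the job is handed in; nothing more can be done
None
```

Job handed in at about 80 s with no verdict returned: all three tomatoes and two limes are in the tub in one layer, the lid is pressed home, the pump button was pressed and came back up, and the tag hangs on the peg.

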